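# Hang the rack cradle on the slotted post and set the tube rack in it

## Robot

A 6-joint arm with a two-finger parallel gripper is mounted at the origin on a cart in front of the work surface, level with it; the furniture and walls round the work are solid. World frame = base frame: x ahead of the robot, y to its left, z up, the work surface at z = 0. Lengths are in m, angles in rad, forces in N, time in s.
With the tool pointing down it reaches from about 0.2 to 0.875 m from the base axis. Payload 3.4 kg.
Tool frame: the origin (TCP) lies at the very end of the fingers, on their centre line; the grasp point (between the pads) lies 19 mm behind it; z points along the fingers, y is the direction in which the jaws open and shut (so a half turn about z gives the same grasp; the last joint's range is limited). The gripper opens to 94 mm and grips with 3 to 60 N. Pads are 16 mm wide; open, the fingers measure 119 mm over their backs; the gripper's body (75 mm by 177 mm) begins 78 mm behind the grasp point.
Start: joints at [1.199, 0.276, 1.505, -0, 1.361, -0.121], TCP at [0.143, 0.557, 0.205] pointing down, gripper open.
Joint ranges: [-2.89, 2.89], [-0.75, 2.08], [0.22, 2.7], [-1.18, 4.32], [0.11, 2.71], [-2.7, 2.7]. Speed limits (rad/s): [2.57, 2.57, 3.14, 3.14, 3.14, 3.14].

## Interface

Orientations are given as a unit quaternion [w, x, y, z].
In Python, from rig import robot gives the robot as it stands. The module is installed in compiled form; this text tells all that it offers.
- The arm moves only by the tool carry_out, never from a script. Its argument "series" is a list of rows, each a list of 3 entries, a list of its own where there are three numbers: the gripper command: -1 is fully open, 1 is shut, values between are in proportion, then the shift along the tool's x, y, z in mm, then the turn about the tool's z in rad. A call has 1 to 10 rows; each row shifts and turns the commanded pose from where the row before left it, along the tool's axes as they then stand; what a row does not reach is not made up. A row lasts 1/8 s, in which the tool goes at most 62.5 mm and 10.7 degrees, less where a joint would pass 70% of its speed; a pose out of reach is approached as far as the arm can. A call is refused whole if a number of a shift passes 62.5 or a number of a turn 0.188, either way. A call with a gripper value outside its range is refused whole. The fingers move at their own pace and stop on an object; the grip force is fixed at half the most. Time passes only in rows, so rows that do not move let the fingers close. It gives the time, the measured TCP pose, the force and the opening at its end, in the units of the state.
- robot.read_state(): the state, without advancing time (a new reading comes with each control period).
- robot.snapshot(name): name is "scene" or "top" or "wrist"; returns (picture, depth): 384x512x3 uint8, red, green, blue; 384x512 float32, m along the optical axis (not along the pixel's ray), 0 where there is no reading.
- robot.get_calibration(name): a dict with "fx", "fy", "cx", "cy" (pixels), "k1" (the pictures are not rectified: a ray, as slopes to the right and down, at radius r is drawn at 1 + k1 r^2 times it, then the intrinsics apply), "cam_to_world" (4x4, takes a point from camera to world coordinates). Camera axes: x right, y down, z forward; pixel columns grow to the right and rows downward; lengths in m; the calibration is good to about 2 mm. A picture is of the moment at which its call begins: read the wrist's pose just before it. get_calibration takes no time and is no camera call; for the wrist camera it gives the pose at the moment of the call.
- robot.close_job(): hands the job in, once; it reports no verdict.
The state is a dict: "clock": time; "qpos": joint angles; "joint_vel": joint speeds; "joint_efforts": joint torques, N m; "tcp_pos": TCP position; "orientation": TCP orientation; "wrist_force": force on the tool from outside, world axes, zero at the start; "moment": the same for the moment, N m; "opening": finger opening in m.
Only numpy, scipy, OpenCV 4.12 (cv2) and the standard library are available. Lean on these libraries where they do the work, as an engineer would, in place of code of your own. Each camera call takes 0.05 s, during which the arm holds its last target.

## Task

Hang the metal cradle on the slotted post: put its four hooks through the upper two rows of slots, lower it so that they catch behind the plate, and press it down until it is fully home and the post's spring catch has snapped out over the cradle's floor. Then set the tube rack, with its two tubes upright in it, flat on the cradle's floor, lengthwise between the side plates, and leave the other things where they are.

Things in the scene. Friction and masses are not known exactly. Their poses are not given: they have to be found in the camera images.
- post_seat (a point): Fixed upright steel plate, 90 mm wide, 172 high, 5 thick, on a bolted foot (110 mm wide, 8 high, 32 mm out in front). This point is on the plate's front face, on its centre line, 60 mm over the bench: where cradle_back is when the cradle is home. x points through the plate, away from the side where the cradle hangs; y to the left with x ahead; z up.
- post_slots (a point): Same plate and axes: on the front face's centre line, 124 mm over the bench, at the lower edge of the top row of slots. Three rows of two slots, 28 mm to either side of the centre line, each 10 mm wide and 34 mm high; lower edges 36, 80 and 124 mm over the bench. The cradle uses the upper two rows.
- catch (a joint): Spring catch in a window in the plate's middle. 0 = out: its dark nose (24 mm wide) stands 5 mm out of the front face, 111 to 119 mm over the bench, sloped above, flat beneath; grows to 0.008 m as it is pushed in. It carries the hooked cradle about 10 mm above home; pressing the cradle's floor near the plate with some 8 to 15 N drives it past, and the nose snaps out just over the floor.
- cradle_back (a point): Loose channel of aluminium sheet standing on the bench, 155 mm long (x), 60 wide (y), 65 high (75 at the back), 0.3 kg: two side plates 4 mm thick, a floor between them 46 to 50 mm over the underside, a front lip 15 mm high on the floor, open at the back. This point: middle of the back edges' lower ends. x points out of the back (hook side), y to the left with x ahead, z up.
- cradle_hooks (a point): Between the cradle's upper two hooks, on the back edge, 64 mm over its underside, at their necks' lower edge; axes as cradle_back. Another pair is 44 mm lower. Hooks: 28 mm to either side, 4 mm wide, neck 7 mm high reaching 12 mm back, its end (7 to 12 mm back) 18 mm further down. They pass the slots 18 to 27 mm above home; with the back edge at the plate, lower it.
- cradle_grip (a point): Centre of the cradle, 37.5 mm over its underside and 77.5 mm in front of cradle_back; same axes. Grasp from above across the 60 mm over the outsides of its side plates, which are 65 mm high here.
- cradle_tray (a point): Middle of the upper face of the cradle's floor, 79.5 mm in front of and 50 mm above cradle_back; same axes. Inside it is 52 mm wide and 151 mm long behind the front lip, of which the catch's nose takes 5 mm at the back. The side plates rise 15 mm over the floor (25 mm in the last 20 mm at the back).
- rack_mid (a point): Loose tube rack, an open frame with twelve places, 44 mm wide (x), 130 mm long (y), 50 mm high (z), 0.11 kg; this point is its centre, 25 mm over its underside. It can be grasped from above across its 44 mm, on the rails along its top. In the cradle its long axis lies along the cradle's x, either way round.
- tube_a: Capped tube, 16 mm in diameter, 72 mm high, standing loosely in the rack 30 mm from its middle; its origin is the middle of its lower end, z along it.
- tube_b: The other capped tube, same size, standing at the other end of the rack; origin likewise.
- vial: Bystander: white screw-cap vial, 27 mm in diameter, 51 mm high; origin at the middle of its underside.
- beaker: Bystander: small empty clear beaker, 50 x 55 mm, 62 mm high; origin at the middle of its underside.
- timer: Bystander: flat timer, 62 x 62 x 18 mm; origin at the middle of its underside.
- tape_roll: Bystander: roll of tape lying flat, 72 mm in diameter, 18 mm high; origin at the middle of its underside.
- marker: Bystander: marker pen lying flat, 135 mm long, 16 mm thick; origin at the middle of its underside.
There are look-alikes about, which are no part of the job. What is shaped like the part that bears rack_mid but turquoise is not meant.

How it is judged:
By the outcome, as a careful person would: the job done as asked, in the order asked, and still so for the second after the job is handed in, with the robot touching nothing.
It also fails if it takes over 72 s, if anything falls off the work surface, if the arm or the gripper's body presses on something with over 40 N, if the wrist force passes 120 N, or if a joint passes its speed limit or range.

## Working session

There is one attempt and no reset: what is moved stays moved. The work goes in short steps, Python scripts to look and compute and a tool call to move; the robot and the scene stay as the last step left them, time stands still between calls to the robot, and variables do not carry over. Pictures are saved under pics/ and viewed, and the job is handed in when it is done.

Besides the shell and the picture viewer there is one more tool, called after "Emit:" as name([rows], argument=value, ...), one row to a line, values as JSON. carry_out: Moves the arm, as the interface text tells. Its arguments: {"type":"object","properties":{"series":{"type":"array","items":{"type":"array"}}},"required":["series"]}

```bash
mkdir -p pics; ls; cat > h.py <<'E'
import numpy as np, cv2, json
from rig import robot
def snap(name,tag):
    cal=robot.get_calibration(name)
    p,d=robot.snapshot(name)
    np.savez(f'pics/{tag}.npz',p=p,d=d,K=np.array([cal[k] for k in('fx','fy','cx','cy','k1')]),T=np.array(cal['cam_to_world']))
    cv2.imwrite(f'pics/{tag}.png',cv2.resize(p[:,:,::-1],(768,576),interpolation=cv2.INTER_CUBIC))
    return load(tag)
def load(tag):
    z=np.load(f'pics/{tag}.npz'); return z['p'],z['d'],z['K'],z['T']
def rays(K,uv):
    fx,fy,cx,cy,k1=K
    uv=np.asarray(uv,float).reshape(-1,2)
    M=np.array([[fx,0,cx],[0,fy,cy],[0,0,1]])
    return cv2.undistortPoints(uv.reshape(-1,1,2),M,np.array([k1,0,0,0,0])).reshape(-1,2)
def toplane(K,T,uv,z):
    s=rays(K,uv); d=np.c_[s,np.ones(len(s))]@T[:3,:3].T; o=T[:3,3]
    t=(z-o[2])/d[:,2]; return o+d*t[:,None]
def cloud(d,K,T):
    h,w=d.shape; v,u=np.mgrid[:h,:w]
    s=rays(K,np.c_[u.ravel(),v.ravel()]); P=np.c_[s,np.ones(len(s))]*d.reshape(-1,1)
    return (P@T[:3,:3].T+T[:3,3]).reshape(h,w,3)
E
python3 - <<'E'
from h import *
s=robot.read_state(); print(s)
for n in('scene','top','wrist'):
    p,d,K,T=snap(n,n+'0'); print(n,K,T.round(3).tolist(),(d>0).mean())
E
```

```text
pics
{'clock': 0.0, 'qpos': array([ 1.19901689e+00,  2.76605953e-01,  1.50610839e+00, -9.79820327e-06,
        1.36070036e+00, -1.20987099e-01]), 'joint_vel': array([-4.95960705e-05,  3.91371817e-06, -8.73254781e-04,  6.57704602e-04,
        5.16060454e-04,  1.40403212e-03]), 'joint_efforts': array([-1.62091994e-03, -4.04584622e+01, -2.37223631e+01,  7.00576860e-02,
        3.44346394e-02, -1.41347346e-04]), 'tcp_pos': array([0.14249453, 0.55648346, 0.20460836]), 'orientation': array([-2.17550962e-04,  1.25066730e-01,  9.92147914e-01, -8.84679296e-04]), 'wrist_force': array([-0.06276379,  0.01901888, -0.27021662]), 'moment': array([-0.01355573,  0.00128446, -0.00132004]), 'opening': 0.0941305599871126}
scene [ 3.80093594e+02  3.80093594e+02  2.59192041e+02  1.89699549e+02
 -1.00634754e-01] [[-0.818, -0.397, 0.416, 0.119], [-0.575, 0.544, -0.611, 0.563], [0.016, -0.739, -0.673, 0.772], [0.0, 0.0, 0.0, 1.0]] 0.994903564453125
top [ 4.95934131e+02  4.95934131e+02  2.58507029e+02  1.80104611e+02
 -1.28212718e-01] [[0.028, -0.994, 0.106, 0.384], [-0.999, -0.026, 0.02, -0.044], [-0.017, -0.106, -0.994, 1.639], [0.0, 0.0, 0.0, 1.0]] 0.9960886637369791
wrist [ 2.91042096e+02  2.91042096e+02  2.55512393e+02  1.91258801e+02
 -1.53278217e-02] [[0.248, 0.94, 0.235, 0.075], [0.969, -0.24, -0.062, 0.574], [-0.001, 0.243, -0.97, 0.383], [0.0, 0.0, 0.0, 1.0]] 0.9959004720052084
```

View pics/scene0.png

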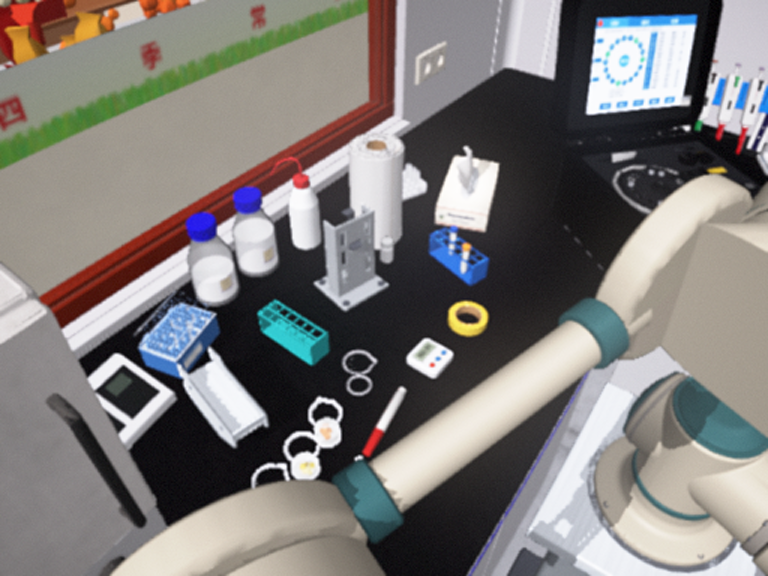

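View pics/top0.png

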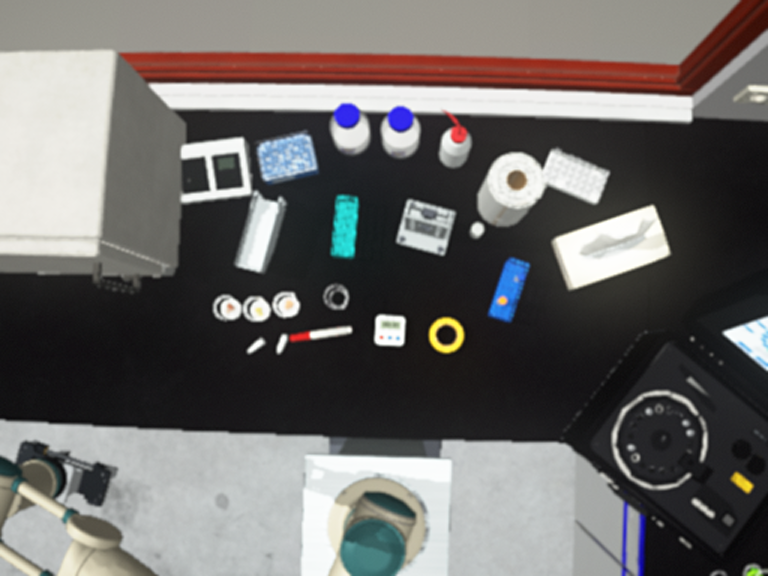

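View pics/wrist0.png

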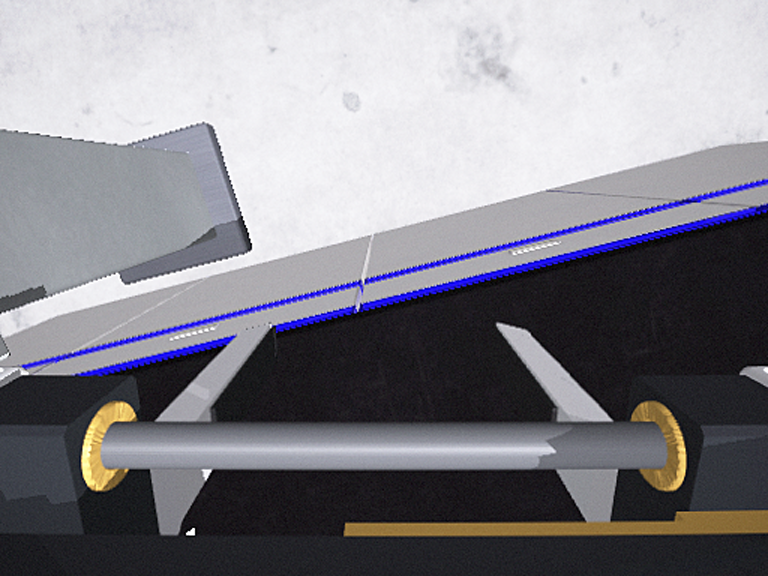

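```bash
python3 - <<'E'
from h import *
p,d,K,T=load('top0')
c=p[110:240,110:370]; cv2.imwrite('pics/top0c.png',cv2.resize(c[:,:,::-1],(780,390),interpolation=cv2.INTER_CUBIC))
p2,d2,K2,T2=load('scene0')
c=p2[130:330,60:340]; cv2.imwrite('pics/scene0c.png',cv2.resize(c[:,:,::-1],(784,560),interpolation=cv2.INTER_CUBIC))
for nm,(p,d,K,T) in dict(top=(p,d,K,T),scene=(p2,d2,K2,T2)).items():
    C=cloud(d,K,T); Z=C[...,2]
    # bench check
    m=(np.abs(Z)<0.02)&(C[...,0]>0.3)&(C[...,0]<0.8)&(abs(C[...,1])<0.4)
    print(nm,'bench z',np.median(Z[m]),Z[m].std())
    np.save(f'pics/{nm}0_C.npy',C)
E
```

```text
top bench z -0.00035531270405742 0.004938540432356772
scene bench z -8.99116732869798e-05 0.004408171735985063
```

View pics/top0c.png

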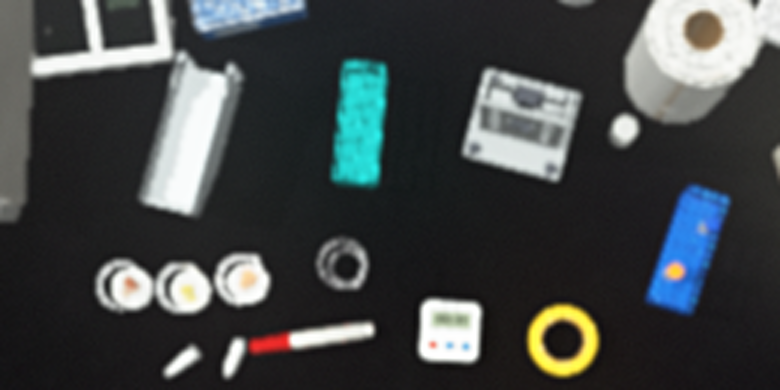

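View pics/scene0c.png

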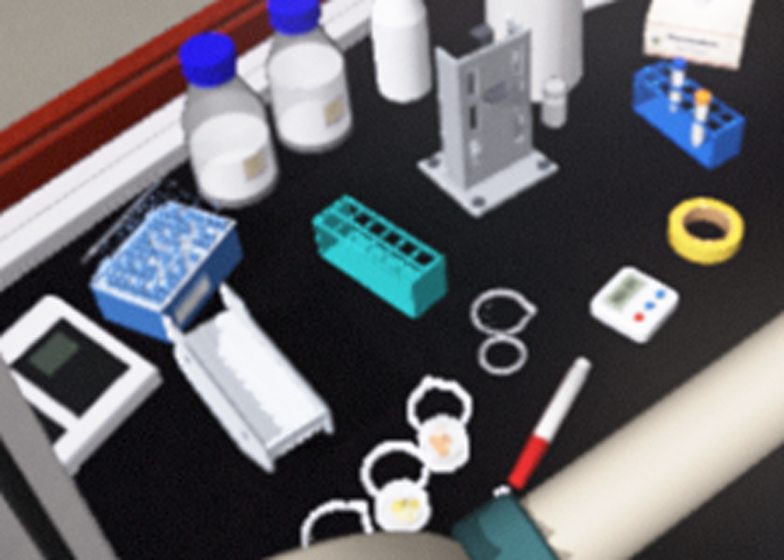

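```bash
python3 - <<'E'
from h import *
for nm in('top','scene'):
    p,d,K,T=load(nm+'0'); C=cloud(d,K,T).reshape(-1,3); 
    hsv=cv2.cvtColor(p,cv2.COLOR_RGB2HSV).reshape(-1,3)
    def rep(name,m):
        P=C[m]
        if len(P)<5: print(nm,name,len(P)); return
        r=cv2.minAreaRect((P[:,:2]*1000).astype(np.float32))
        print(nm,name,len(P),'rect c',np.round(r[0],1),'sz',np.round(r[1],1),'ang',round(r[2],1),'z',np.percentile(P[:,2],[2,50,98]).round(4))
    x,y,z=C.T
    rg=lambda a,b,c,e:(x>a)&(x<b)&(y>c)&(y<e)
    rep('cradle>30',rg(.35,.66,.2,.42)&(z>.03)&(z<.09))
    rep('cradle>58',rg(.35,.66,.2,.42)&(z>.058)&(z<.09))
    rep('cradle floor',rg(.35,.66,.2,.42)&(z>.045)&(z<.055))
    rep('post>120',rg(.4,.75,-.2,.0)&(z>.12)&(z<.19))
    rep('post foot',rg(.4,.75,-.2,.0)&(z>.004)&(z<.012))
    b=(hsv[:,0]>105)&(hsv[:,0]<125)&(hsv[:,1]>150)&(hsv[:,2]>60)
    rep('rack',rg(.3,.7,-.4,-.1)&b&(z>.01)&(z<.06))
    rep('rack top',rg(.3,.7,-.4,-.1)&b&(z>.04)&(z<.056))
E
```

```text
top cradle>30 824 rect c [549.9 279.8] sz [219.8 155.9] ang 0.0 z [0.0377 0.0514 0.0676]
top cradle>58 230 rect c [548.4 286.3] sz [214.6 147. ] ang 2.3 z [0.0582 0.0626 0.069 ]
top cradle floor 426 rect c [554.  281.4] sz [150.7 211.9] ang 89.4 z [0.0454 0.0495 0.0546]
top post>120 260 rect c [656.3 -92.6] sz [89.7 42.5] ang 77.0 z [0.1211 0.1642 0.1858]
top post foot 950 rect c [574.8 -99.7] sz [199.8 349.1] ang 89.9 z [0.0041 0.0064 0.0117]
top rack 185 rect c [ 519.  -276.8] sz [ 45.3 132.1] ang 72.3 z [0.0108 0.0465 0.0544]
top rack top 150 rect c [ 519.1 -276.4] sz [ 44.5 132. ] ang 72.2 z [0.0407 0.0473 0.0535]
scene cradle>30 1529 rect c [549.7 276.9] sz [156.9 223.3] ang 87.8 z [0.039  0.0512 0.0656]
scene cradle>58 533 rect c [547.5 282. ] sz [221.  158.4] ang 2.3 z [0.0583 0.0627 0.0665]
scene cradle floor 892 rect c [569.7 285.8] sz [ 67.4 200.5] ang 73.6 z [0.0462 0.05   0.0541]
scene post>120 617 rect c [654.7 -90.5] sz [93.1 37.1] ang 75.5 z [0.1216 0.1529 0.1821]
scene post foot 501 rect c [555.7 -88.1] sz [194.4 309.8] ang 81.9 z [0.0045 0.0079 0.0116]
scene rack 272 rect c [ 518.  -273.3] sz [ 45.5 133.2] ang 71.6 z [0.0111 0.0418 0.0503]
scene rack top 142 rect c [ 518.1 -273.4] sz [ 45.5 131. ] ang 71.6 z [0.0412 0.0473 0.0506]
```

```bash
python3 - <<'E'
from h import *
for nm in('top','scene'):
    p,d,K,T=load(nm+'0'); C=cloud(d,K,T).reshape(-1,3); x,y,z=C.T
    m=(z>.1)&(y>.25)&(x>.25)&(x<.9)&(z<.6)
    print(nm,m.sum(),np.percentile(y[m],[0,1,5,50]),np.percentile(x[m],[0,1,50,99]),z[m].min(),z[m].max())
    for a in np.arange(.3,.9,.05):
        k=m&(x>a)&(x<a+.05)
        if k.sum(): print(round(a,2),k.sum(),y[k].min().round(3),z[k].max().round(3))
p,d,K,T=load('top0'); C=cloud(d,K,T)
# blobs
r=lambda a,b,c,e:None
E
```

```text
top 16500 [0.45007016 0.45218831 0.45326403 0.50048103] [0.48020486 0.50299607 0.68428954 0.87332469] 0.10001680372663402 0.4683354628646508
0.45 155 0.484 0.379
0.5 2211 0.453 0.464
0.55 2263 0.451 0.466
0.6 2148 0.45 0.468
0.65 2149 0.451 0.468
0.7 2151 0.45 0.468
0.75 2131 0.45 0.466
0.8 2135 0.451 0.468
0.85 1157 0.45 0.467
scene 13406 [0.45554885 0.45987181 0.46398797 0.51108789] [0.47731277 0.47914961 0.52284518 0.57115658] 0.10008615166429113 0.4620007641320231
0.45 985 0.487 0.378
0.5 11918 0.458 0.459
0.55 494 0.456 0.462
0.6 9 0.456 0.46
```

Emit:
carry_out([
  [-1,[0,-60,0],0],
  [-1,[-30,-60,-10],0],
  [-1,[-60,-50,-10],0],
  [-1,[-60,-10,-10],0],
  [-1,[-60,0,-15],0],
  [-1,[-60,0,0],0],
  [-1,[-50,0,0],0],
  [-1,[-50,0,0],0],
  [-1,[0,0,0],0],
  [-1,[0,0,0],0],
])

```text
clock: 1.4
tcp_pos: [0.4451, 0.3089, 0.2471]
orientation: [-0.001, 0.125, 0.992, -0.0]
wrist_force: [-0.5, -0.4, 0.6]
opening: 0.0938
```

```bash
python3 - <<'E'
from h import *
p,d,K,T=snap('wrist','w1'); print(robot.read_state()['tcp_pos'],T.round(3).tolist())
C=cloud(d,K,T).reshape(-1,3);x,y,z=C.T
print(np.percentile(z[(z>.0)&(z<.08)],[5,50,95]))
E
```

```text
[0.44464704 0.30918621 0.24739055] [[0.248, 0.94, 0.234, 0.378], [0.969, -0.241, -0.06, 0.326], [-0.0, 0.242, -0.97, 0.426], [0.0, 0.0, 0.0, 1.0]]
[5.16843450e-05 7.75048570e-04 6.17350875e-02]
```

View pics/w1.png

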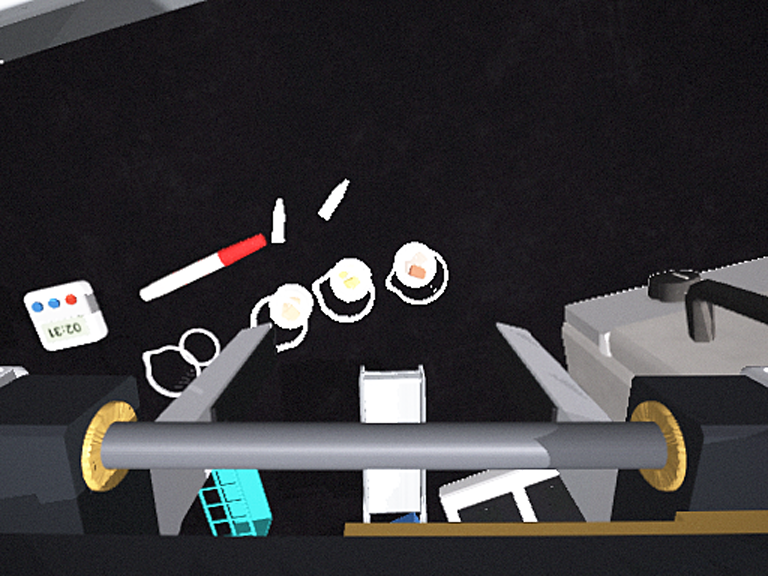

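Emit:
carry_out([
  [-1,[-60,-10,0],0],
  [-1,[-60,-10,0],0],
  [-1,[-40,0,0],0],
  [-1,[0,0,0],0],
  [-1,[0,0,0],0],
])

```text
clock: 2.08
tcp_pos: [0.5942, 0.2509, 0.2477]
orientation: [-0.001, 0.124, 0.992, 0.0]
wrist_force: [0.3, 1.5, 0.3]
opening: 0.0942
```

```bash
python3 - <<'E'
from h import *
p,d,K,T=snap('wrist','w2'); print(robot.read_state()['tcp_pos'],T.round(3).tolist())
E
```

```text
[0.59404846 0.25101432 0.2480279 ] [[0.247, 0.94, 0.235, 0.527], [0.969, -0.239, -0.059, 0.268], [0.0, 0.242, -0.97, 0.426], [0.0, 0.0, 0.0, 1.0]]
```

View pics/w2.png

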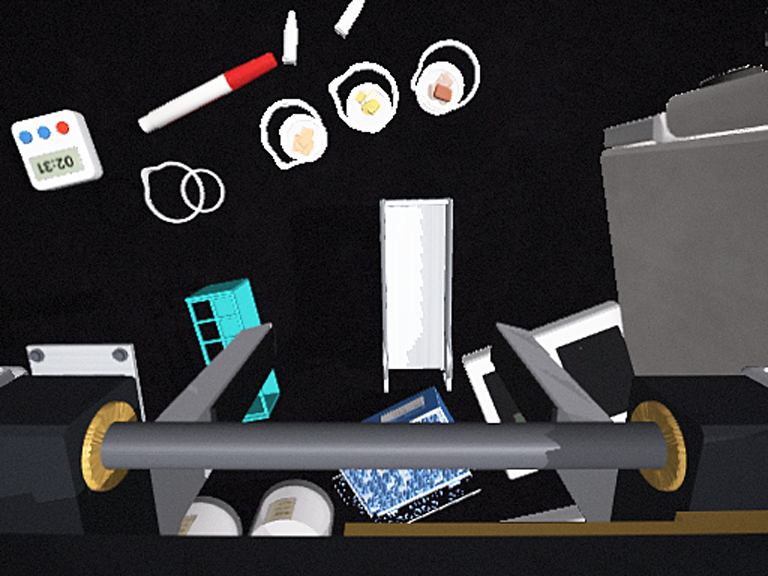

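```bash
python3 - <<'E'
from h import *
p,d,K,T=load('w2'); C=cloud(d,K,T); x,y,z=C.reshape(-1,3).T
X=C.reshape(-1,3)
u=np.tile(np.arange(512),384); v=np.repeat(np.arange(384),512)
roi=(u>245)&(u<310)&(v>128)&(v<268)
def rep(n,m):
    P=X[m]; r=cv2.minAreaRect((P[:,:2]*1000).astype(np.float32)); print(n,len(P),np.round(r[0],1),np.round(r[1],1),round(r[2],2),np.percentile(P[:,2],[1,50,99]).round(4))
rep('floor',roi&(z>.046)&(z<.054)); rep('tops',roi&(z>.0615)&(z<.068)); rep('>57',roi&(z>.057)&(z<.09)); rep('high',roi&(z>.069)&(z<.09))
rep('all>45',roi&(z>.044)&(z<.09))
m=roi&(z>.0615)&(z<.068); P=X[m]
# split by side, fit lines
a=np.deg2rad(-15.); w=P[:,:2]@np.array([-np.sin(a),np.cos(a)])
print(np.histogram(w,20))
mid=(w.min()+w.max())/2
for s in(w<mid,w>mid):
    q=(P[s,:2]*1000).astype(np.float32); vx,vy,x0,y0=cv2.fitLine(q,cv2.DIST_HUBER,0,.01,.01).ravel(); print(s.sum(),np.rad2deg(np.arctan2(vy,vx)),x0,y0)
E
```

```text
floor 4313 [629.4 269.4] [ 56.8 164.1] 77.44 [0.0477 0.0496 0.0519]
tops 807 [630.8 270.9] [ 60.1 166. ] 77.03 [0.0621 0.0644 0.0671]
>57 1068 [631.5 270.7] [ 60.1 167.3] 77.02 [0.0583 0.0646 0.0753]
high 194 [692.2 256.7] [60.1 42.8] 77.12 [0.0696 0.0735 0.0758]
all>45 5434 [631.5 270.6] [ 60.5 167.4] 77.15 [0.0478 0.0498 0.0745]
(array([125, 168,  25,   9,   6,   9,   9,   6,   9,   6,   9,   7,  11,
        11,   9,  11,   9,  39, 179, 150]), array([0.39250321, 0.39566174, 0.39882027, 0.4019788 , 0.40513732,
       0.40829585, 0.41145438, 0.41461291, 0.41777144, 0.42092997,
       0.4240885 , 0.42724702, 0.43040555, 0.43356408, 0.43672261,
       0.43988114, 0.44303967, 0.4461982 , 0.44935673, 0.45251525,
       0.45567378]))
372 -14.550843 602.8681 249.14665
435 -12.712535 619.8633 301.26147
```

Emit:
carry_out([
  [-1,[-10,-55,-30],0],
  [-1,[-30,-55,-30],0],
  [-1,[-40,-55,-20],0],
  [-1,[-40,-55,0],0],
  [-1,[-40,-55,0],0],
  [-1,[0,0,0],0],
  [-1,[0,0,0],0],
])

```text
clock: 3.0
tcp_pos: [0.6731, -0.03, 0.3222]
orientation: [-0.0, 0.125, 0.992, 0.001]
wrist_force: [-0.2, 0.6, -0.7]
opening: 0.094
```

```bash
python3 - <<'E'
from h import *
p,d,K,T=snap('wrist','w3'); print(robot.read_state()['tcp_pos'],T.round(3).tolist())
E
```

```text
[ 0.67316874 -0.02939334  0.32245536] [[0.247, 0.94, 0.236, 0.605], [0.969, -0.24, -0.059, -0.013], [0.001, 0.243, -0.97, 0.501], [0.0, 0.0, 0.0, 1.0]]
```

View pics/w3.png

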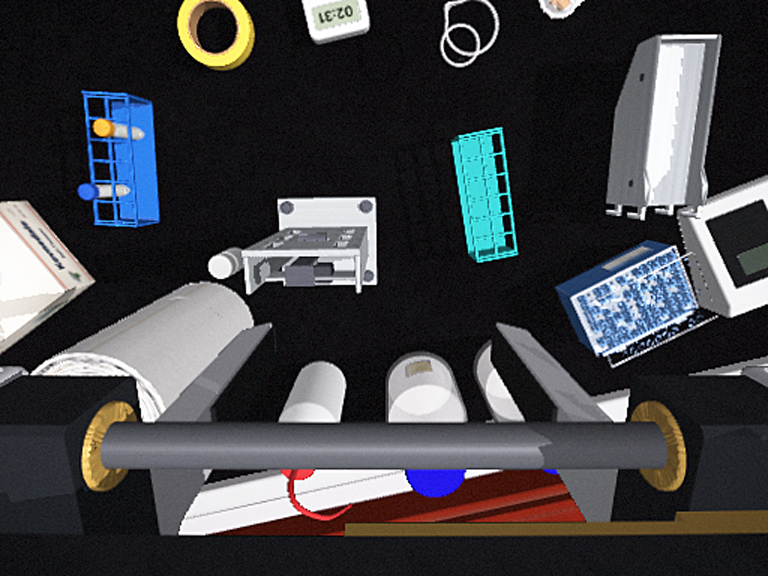

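```bash
cat > m3.py <<'E'
from h import *
p,d,K,T=load('w3'); C=cloud(d,K,T); X=C.reshape(-1,3); x,y,z=X.T
hsv=cv2.cvtColor(p,cv2.COLOR_RGB2HSV).reshape(-1,3)
U=np.tile(np.arange(512),384)*1.5; V=np.repeat(np.arange(384),512)*1.5
def rep(n,m):
    P=X[m]; r=cv2.minAreaRect((P[:,:2]*1000).astype(np.float32)); print(n,len(P),np.round(r[0],1),np.round(r[1],1),round(r[2],2),np.percentile(P[:,2],[1,50,99]).round(4))
roi=(U>225)&(U<385)&(V>190)&(V<300)
rep('foot',roi&(z>.004)&(z<.012)&(y>-.16)&(x<.68))
rep('plate>20',roi&(z>.02)&(z<.18)&(hsv[:,2]>0))
rep('plate top',roi&(z>.166)&(z<.178))
m=roi&(z>.02)&(z<.165)
nrm=np.array([np.cos(np.deg2rad(-13)),np.sin(np.deg2rad(-13))])
f=X[:,:2]@nrm
print(np.histogram(f[m],30))
cr=(U>600)&(U<725)&(V>25)&(V<222)&(z>.03)&(z<.09)
rep('cradle',cr); rep('cr tops',cr&(z>.061))
b=(hsv[:,0]>100)&(hsv[:,0]<128)&(hsv[:,1]>120)
rk=(U>70)&(U<170)&(V>80)&(V<235)&b
rep('rack',rk&(z>.004)&(z<.056)); rep('rack top',rk&(z>.04)&(z<.056))
rep('vial',(U>200)&(U<245)&(V>240)&(V<285)&(z>.01)&(z<.07))
E
python3 m3.py
```

```text
foot 1447 [650.5 -89.8] [109.7  81.5] 75.71 [0.0054 0.0075 0.0114]
plate>20 2549 [ 659.7 -130.8] [ 57.8 175.3] 2.49 [0.0222 0.1286 0.1736]
plate top 629 [658.  -91.2] [90.3 35.1] 76.48 [0.1665 0.1712 0.1755]
(array([ 54, 699, 113,  36,  19,  80,  39,  39,  47,  88, 103, 105, 170,
       207,  40,  19,  13,  11,   4,   0,   0,   0,   0,   0,   0,   0,
         0,   0,   1,   6]), array([0.63975469, 0.64251723, 0.64527978, 0.64804232, 0.65080486,
       0.6535674 , 0.65632995, 0.65909249, 0.66185503, 0.66461757,
       0.66738012, 0.67014266, 0.6729052 , 0.67566774, 0.67843029,
       0.68119283, 0.68395537, 0.68671791, 0.68948045, 0.692243  ,
       0.69500554, 0.69776808, 0.70053062, 0.70329317, 0.70605571,
       0.70881825, 0.71158079, 0.71434334, 0.71710588, 0.71986842,
       0.72263096]))
cradle 6377 [640.7 295.8] [117.2 175.4] 77.39 [0.0317 0.05   0.0739]
cr tops 1386 [631.  270.7] [ 63.1 166.8] 77.0 [0.0611 0.0643 0.0753]
rack 1205 [ 521.1 -274. ] [ 46.7 130.3] 72.38 [0.0041 0.0468 0.0505]
rack top 1042 [ 521.1 -274.1] [ 46.5 130.3] 72.38 [0.0439 0.0471 0.0505]
vial 353 [ 661.  -214.8] [26.3 59.2] 37.48 [0.0112 0.0499 0.0526]
```

```bash
cat >> m3.py <<'E'
print('---')
P=X[m&(f<.648)]
for it in range(4):
    c=P.mean(0); _,s,vt=np.linalg.svd(P-c); n=vt[2]*np.sign(vt[2][0]); r=(P-c)@n
    print(len(P),c.round(4),n.round(4),'yaw',np.rad2deg(np.arctan2(n[1],n[0])).round(2),r.std().round(5)); P=P[abs(r)<max(2.0*r.std(),.0006)]
t=np.array([-n[1],n[0]])/np.hypot(n[0],n[1])
w=X[:,:2]@t; 
for lo,hi in((.03,.07),(.07,.12),(.12,.15),(.15,.17)):
    k=m&(abs((X-c)@n)<.002)&(z>lo)&(z<hi); print(lo,np.percentile(w[k],[0,1,99,100]).round(4))
k=roi&(z>.166)&(z<.178); print('top w',np.percentile(w[k],[0,1,99,100]).round(4), 'f min',((X[k]-c)@n).min(), np.percentile((X[k]-c)@n,[1,5,20,50]))
k=m&(abs((X-c)@n)<.002); wc=(w[k].min()+w[k].max())/2
nh=np.array([n[0],n[1]])/np.hypot(n[0],n[1]); print('centre on face', (nh*(c[:2]@nh)+t*wc).round(4))
E
python3 m3.py | sed -n '/---/,$p'
```

```text
---
865 [ 0.6415 -0.0869  0.1039] [ 0.9721 -0.2346  0.0052] yaw -13.57 0.00115
790 [ 0.6416 -0.0869  0.1036] [ 0.9721 -0.2347  0.0037] yaw -13.57 0.00057
719 [ 0.6415 -0.0872  0.104 ] [ 0.9722 -0.2342  0.0025] yaw -13.55 0.00025
686 [ 0.6415 -0.0871  0.1045] [ 0.9721 -0.2344  0.0022] yaw -13.56 0.00014
0.03 [0.0206 0.0211 0.1104 0.1107]
0.07 [0.0205 0.0209 0.1102 0.1107]
0.12 [0.0219 0.0223 0.1103 0.1106]
0.15 [0.0211 0.0219 0.1104 0.1106]
top w [0.0204 0.0209 0.1107 0.1107] f min -0.00037237340538388326 [-1.60391640e-04 -1.98076375e-05  9.95986981e-04  3.71084555e-03]
centre on face [ 0.6415 -0.0872]
```

```bash
cat >> h.py <<'E'
def move_to(xyz,yaw_deg):
    s=robot.read_state(); q=s['orientation']
    from scipy.spatial.transform import Rotation as R
    Rm=R.from_quat([q[1],q[2],q[3],q[0]]).as_matrix()
    ty=Rm[:,1]; yaw=np.rad2deg(np.arctan2(-ty[0],ty[1]))
    dl=Rm.T@(np.array(xyz)-s['tcp_pos'])*1000
    print('t',round(float(s['clock']),2),'tcp',s['tcp_pos'].round(4),'yaw',yaw.round(2),'tilt',Rm[2].round(4),'F',s['wrist_force'].round(1),'open',round(s['opening'],4),'-> tool mm',dl.round(1),'turn',np.deg2rad(yaw-yaw_deg).round(4))
E
python3 - <<'E'
from h import *
move_to([.6257,.2720,.13],-13.3)
C=np.vstack([cloud(*load(t)[1:]).reshape(-1,3) for t in('w2','w3','w1')])
o=np.array([.6257,.272]); a=np.deg2rad(-13); e1=np.array([np.cos(a),np.sin(a)]); e2=np.array([-e1[1],e1[0]])
A=(C[:,:2]-o)@e1; B=(C[:,:2]-o)@e2
for nm,b0,b1 in(('L finger',.034,.066),('R finger',-.066,-.034)):
    k=(A>-.014)&(A<.014)&(B>b0)&(B<b1)&(C[:,2]<.2); print(nm,k.sum(),np.percentile(C[k,2],[50,98,100]))
k=(abs(A)<.06)&(abs(B)<.1)&(C[:,2]<.2); print('body',C[k,2].max())
k=(A>-.012)&(A<.03)&(B>.066)&(B<.1)&(C[:,2]>.01);print(k.sum())
E
```

```text
t 3.05 tcp [ 0.6732 -0.0294  0.3225] yaw -14.25 tilt [ 2.0e-04  1.1e-03 -1.0e+00] F [-0.6  0.3 -0. ] open 0.0941 -> tool mm [120.2 280.2 192.8] turn -0.0166
L finger 525 [-0.00037165  0.0011023   0.00190397]
R finger 908 [-0.00047914  0.00125101  0.00243553]
body 0.07641771403052694
0
```

Emit:
carry_out([
  [-1,[20,56,20],-0.017],
  [-1,[25,56,30],0],
  [-1,[25,56,40],0],
  [-1,[25,56,50],0],
  [-1,[25,56,53],0],
  [-1,[0,0,0],0],
  [-1,[0,0,0],0],
])

```text
clock: 3.92
tcp_pos: [0.6305, 0.2294, 0.1611]
orientation: [0.001, 0.115, 0.993, 0.0]
wrist_force: [-0.2, 0.0, 0.0]
opening: 0.094
```

```bash
python3 - <<'E'
from h import *
move_to([.6257,.2720,.026],-13.3)
E
```

```text
t 3.92 tcp [0.6305 0.2294 0.1611] yaw -13.24 tilt [-1.5e-03  2.0e-04 -1.0e+00] F [-0.2  0.   0. ] open 0.094 -> tool mm [ 14.6  40.3 135.1] turn 0.001
```

Emit:
carry_out([
  [-1,[14.5,40,30],0],
  [-1,[0,0,40],0],
  [-1,[0,0,40],0],
  [-1,[0,0,25],0],
  [-1,[0,0,0],0],
  [-1,[0,0,0],0],
])

```text
clock: 4.68
tcp_pos: [0.628, 0.2703, 0.0273]
orientation: [0.002, 0.117, 0.993, 0.001]
wrist_force: [-0.2, 0.8, -0.2]
opening: 0.0938
```

```bash
python3 - <<'E'
from h import *
move_to([.6257,.2720,.026],-13.3)
snap('wrist','w4')
E
```

```text
t 4.67 tcp [0.628  0.2703 0.0273] yaw -13.44 tilt [-0.0035  0.002  -1.    ] F [-0.2  0.8 -0.2] open 0.0938 -> tool mm [2.6 1.1 1.3] turn -0.0025
```

View pics/w4.png

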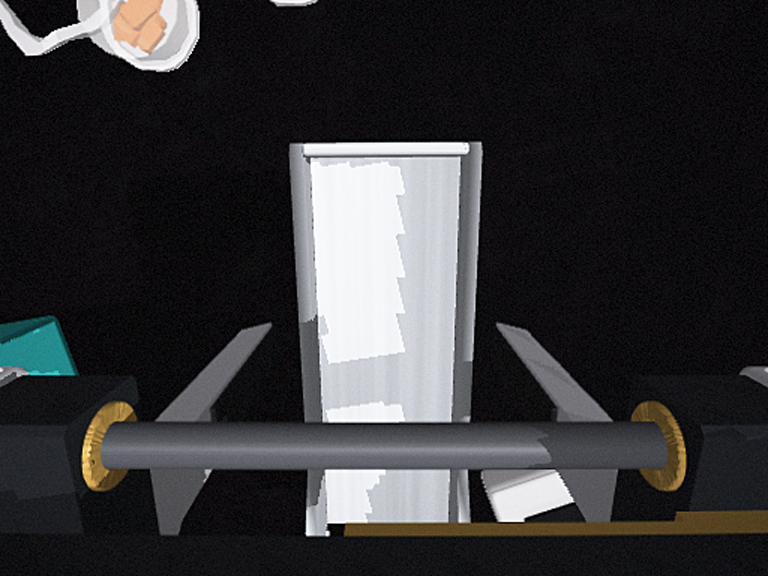

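Emit:
carry_out([
  [1,[2.5,1,0],0],
  [1,[0,0,0],0],
  [1,[0,0,0],0],
  [1,[0,0,0],0],
  [1,[0,0,0],0],
])

```text
clock: 5.35
tcp_pos: [0.624, 0.2722, 0.0251]
orientation: [0.0, 0.117, 0.993, 0.0]
wrist_force: [-0.9, 0.0, 1.3]
opening: 0.0597
```

```bash
python3 - <<'E'
from h import *
p,d,K,T=snap('wrist','w5')
move_to([.6257,.2720,.026],-13.56)
X=cloud(d,K,T).reshape(-1,3); z=X[:,2]
U=np.tile(np.arange(512),384)*1.5; V=np.repeat(np.arange(384),512)*1.5
m=(U>280)&(U<495)&(V>130)&(V<330)&(z>.058)&(z<.07)
for q in (m&(U<390),m&(U>390)):
    P=X[q]; print(q.sum(),cv2.fitLine((P[:,:2]*1000).astype(np.float32),cv2.DIST_HUBER,0,.01,.01).ravel(), P[:,0].min())
P=X[m]; r=cv2.minAreaRect((P[:,:2]*1000).astype(np.float32)); print(r, cv2.boxPoints(r))
E
```

```text
t 5.4 tcp [0.624  0.2721 0.0251] yaw -13.4 tilt [-1.e-04  3.e-04 -1.e+00] F [-0.6  0.8  1.4] open 0.0598 -> tool mm [-1.7  0.3 -0.9] turn 0.0028
1788 [ 9.3636453e-01 -3.5102913e-01  5.6896381e+02  2.5812094e+02] 0.5430387602689101
1653 [ 9.8907936e-01 -1.4738405e-01  5.8082202e+02  3.0948987e+02] 0.5503044993666859
((577.6875, 282.8332214355469), (60.43736267089844, 58.14081573486328), 76.94935607910156) [[542.54425 259.9595 ]
 [599.1833  246.83061]
 [612.83075 305.70694]
 [556.1917  318.83582]]
```

Emit:
carry_out([
  [1,[0,0,-20],0],
  [1,[0,0,-40],0],
  [1,[0,0,-40],0],
  [1,[0,0,0],0],
])

```text
clock: 5.9
tcp_pos: [0.626, 0.2726, 0.1276]
orientation: [0.003, 0.117, 0.993, 0.001]
wrist_force: [0.1, 0.5, -3.5]
opening: 0.0599
```

```bash
python3 - <<'E'
from h import *
move_to([.5161,-.0570,.115],-13.56)
snap('scene','s6')
E
```

```text
t 5.9 tcp [0.626  0.2726 0.1276] yaw -13.39 tilt [-0.0056  0.0034 -1.    ] F [ 0.1  0.5 -3.5] open 0.0599 -> tool mm [  30.6 -346.2   11.3] turn 0.0029
```

View pics/s6.png

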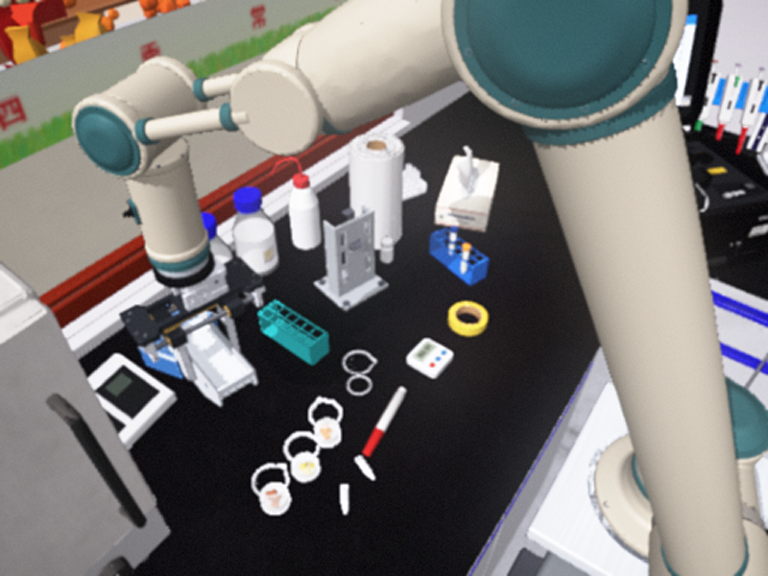

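Emit:
carry_out([
  [1,[10,-30,0],0],
  [1,[10,-45,0],0],
  [1,[10,-45,0],0.003],
  [1,[0,-50,3],0],
  [1,[0,-50,3],0],
  [1,[0,-50,3],0],
  [1,[0,-46,2],0],
  [1,[0,-30,0],0],
  [1,[0,0,0],0],
  [1,[0,0,0],0],
])

```text
clock: 7.2
tcp_pos: [0.5128, -0.0567, 0.1123]
orientation: [-0.002, 0.118, 0.993, 0.001]
wrist_force: [-1.4, 1.0, -2.8]
opening: 0.06
```

```bash
python3 - <<'E'
from h import *
move_to([.5161,-.0570,.107],-13.56)
snap('scene','s7')
p,d,K,T=snap('wrist','w7')
E
```

```text
t 7.2 tcp [ 0.5128 -0.0567  0.1123] yaw -13.59 tilt [ 3.3e-03  8.0e-04 -1.0e+00] F [-1.4  1.  -2.8] open 0.06 -> tool mm [-3.3  0.5  5.3] turn -0.0006
```

View pics/s7.png

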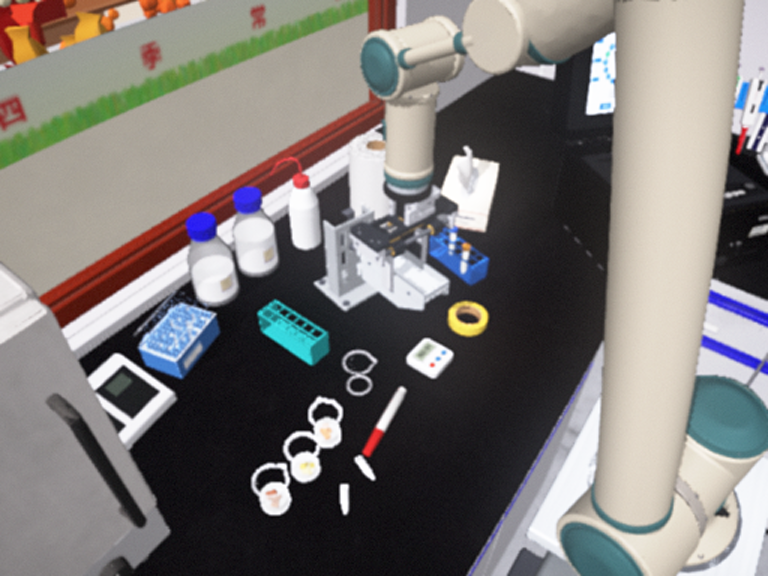

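View pics/w7.png

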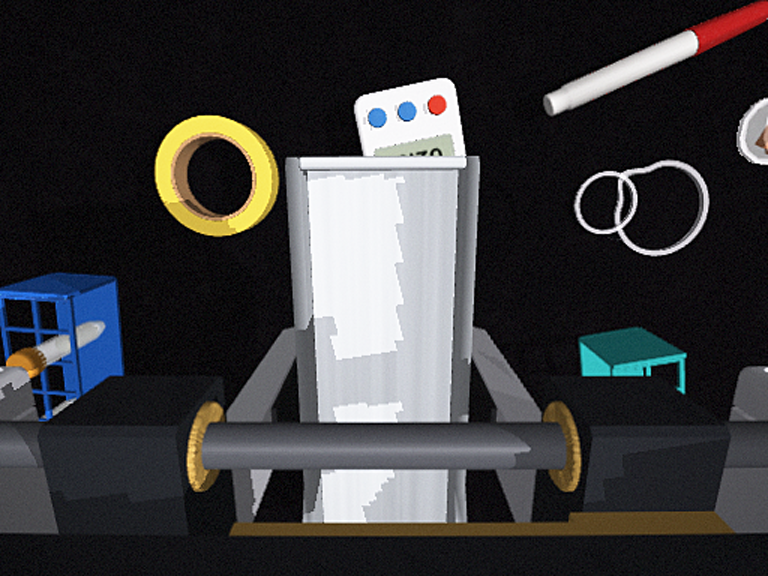

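```bash
python3 - <<'E'
from h import *
p,d,K,T=load('w7')
X=cloud(d,K,T).reshape(-1,3); z=X[:,2]
U=np.tile(np.arange(512),384)*1.5; V=np.repeat(np.arange(384),512)*1.5
m=(U>325)&(U<445)&(V>180)&(V<415)
P=X[m]; c=P.mean(0); n=np.linalg.svd(P-c)[2][2]; n*=np.sign(n[2]); print('floor',c.round(4),n.round(4), 'floor z range',P[:,2].min(),P[:,2].max())
a=np.deg2rad(-13.56); e1=np.array([np.cos(a),np.sin(a)]);e2=np.array([-e1[1],e1[0]])
print('pitch slope',-(n[:2]@e1)/n[2],'roll',-(n[:2]@e2)/n[2])
m=(U>280)&(U<495)&(V>130)&(V<330)&(z>c[2]+.009)&(z<c[2]+.03)
Q=X[m][:,:2]; r=cv2.minAreaRect((Q*1000).astype(np.float32)); print(r[1:]); 
f=Q@e1; w=Q@e2; print('front f',np.percentile(f,[0,1]),'w',w.min(),w.max(),(w.min()+w.max())/2)
s=np.array([.6415,-.0872]); tc=np.array([.5128,-.0567]); print('seat f,w',s@e1,s@e2,'tcp',tc@e1,tc@e2)
# scene cloud
p,d,K,T=load('s7'); X=cloud(d,K,T).reshape(-1,3)
c2=p[110:220,190:310]; cv2.imwrite('pics/s7c.png',cv2.resize(c2[:,:,::-1],(720,660),interpolation=cv2.INTER_CUBIC))
E
```

```text
floor [ 0.4879 -0.0498  0.1377] [ 0.0419 -0.0075  0.9991] floor z range 0.13481232891422562 0.29139898141677156
pitch slope -0.042507803237783345 roll -0.002493219966567796
((60.59708023071289, 57.64423751831055), 76.58499145507812)
front f [0.43581581 0.4359212 ] w 0.03483124176870207 0.09555531983824314 0.06519328080347261
seat f,w 0.6440633557798239 0.06563904129123081 tcp 0.5117997413564767 0.06511339913906768
```

View pics/s7c.png

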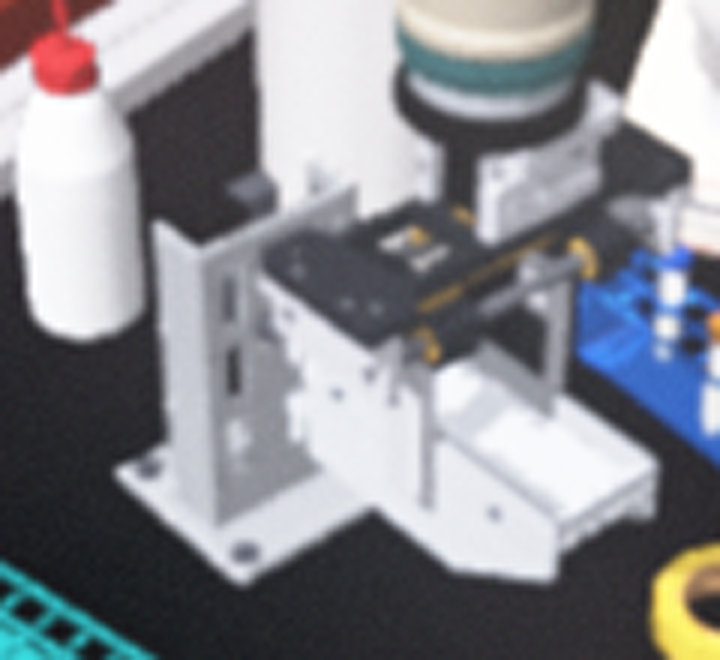

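```bash
cat > floor.py <<'E'
from h import *
import sys
def floor(tag,vmax=400,yaw=-13.56):
    p,d,K,T=load(tag)
    X=cloud(d,K,T).reshape(-1,3)
    U=np.tile(np.arange(512),384)*1.5; V=np.repeat(np.arange(384),512)*1.5
    P=X[(U>325)&(U<445)&(V>180)&(V<vmax)]; P=P[abs(P[:,2]-np.median(P[:,2]))<.01]
    for i in range(4):
        c=P.mean(0); n=np.linalg.svd(P-c)[2][2]; n*=np.sign(n[2]); r=(P-c)@n; P=P[abs(r)<max(2*r.std(),.0005)]
    a=np.deg2rad(yaw); e1=np.array([np.cos(a),np.sin(a)]);e2=np.array([-e1[1],e1[0]])
    z=X[:,2]; m=(U>270)&(U<500)&(V>120)&(V<330)&(z>c[2]+.009)&(z<c[2]+.03)
    Q=X[m][:,:2]; f=Q@e1; w=Q@e2
    ff=np.percentile(f,.5); sl=-(n[:2]@e1)/n[2]
    zb=c[2]+sl*(ff+.155-c[:2]@e1)
    print(tag,'floor z',c[2].round(4),'slope fwd',sl.round(4),'roll',(-(n[:2]@e2)/n[2]).round(4),'front f',ff.round(4),'back f',(ff+.155).round(4),'of seat .6441; w',w.min().round(4),w.max().round(4),'mid',((w.min()+w.max())/2).round(4),'of .0656; yaw',np.round(cv2.minAreaRect((Q*1000).astype(np.float32))[2]-90,2),'underside at back',(zb-.05).round(4))
if __name__=='__main__': floor(sys.argv[1])
E
python3 floor.py w7; python3 floor.py w5
```

```text
w7 floor z 0.1371 slope fwd -0.001 roll 0.0011 front f 0.4359 back f 0.5909 of seat .6441; w 0.0348 0.0956 mid 0.0652 of .0656; yaw -13.13 underside at back 0.087
w5 floor z 0.0494 slope fwd 0.0015 roll 0.0005 front f 0.4664 back f 0.6214 of seat .6441; w 0.38 0.4407 mid 0.4104 of .0656; yaw -13.32 underside at back -0.0004
```

Emit:
carry_out([
  [1,[-10,0.4,5],0],
  [1,[-15,0,0],0],
  [1,[-10,0,0],0],
  [1,[-5,0,0],0],
  [1,[0,0,0],0],
])

```text
clock: 7.92
tcp_pos: [0.5532, -0.0666, 0.1088]
orientation: [-0.0, 0.118, 0.993, 0.0]
wrist_force: [-0.2, 0.1, -2.5]
opening: 0.0602
```

```bash
python3 - <<'E'
from h import *
snap('wrist','w8'); snap('scene','s8')
move_to([.5647,-.0687,.107],-13.56)
from floor import floor
floor('w8')
p,d,K,T=load('s8')
c2=p[110:220,190:310]; cv2.imwrite('pics/s8c.png',cv2.resize(c2[:,:,::-1],(720,660),interpolation=cv2.INTER_CUBIC))
E
```

```text
t 8.03 tcp [ 0.5525 -0.0664  0.1088] yaw -13.57 tilt [ 8.e-04  1.e-04 -1.e+00] F [-0.1  0.7 -3.4] open 0.0597 -> tool mm [-12.4   0.6   1.8] turn -0.0002
w8 floor z 0.1332 slope fwd 0.0008 roll 0.0003 front f 0.4771 back f 0.6321 of seat .6441; w 0.0344 0.095 mid 0.0647 of .0656; yaw -13.4 underside at back 0.0833
```

View pics/s8c.png

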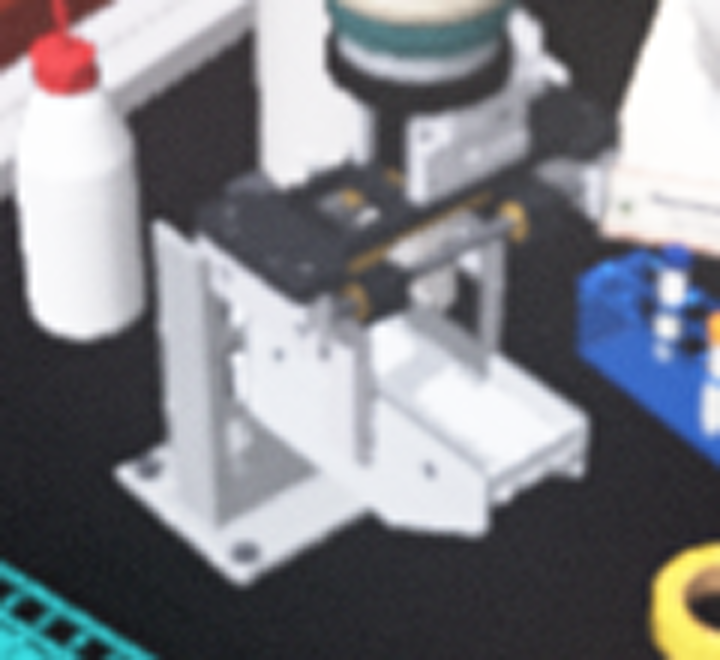

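Emit:
carry_out([
  [1,[-5,0.7,0.5],0],
  [1,[-4,0,0],0],
  [1,[-3,0,0],0],
  [1,[0,0,0],0],
  [1,[0,0,0],0],
])

```text
clock: 8.65
tcp_pos: [0.5644, -0.0685, 0.1082]
orientation: [-0.0, 0.118, 0.993, 0.0]
wrist_force: [-0.9, 0.9, -3.0]
opening: 0.0596
```

```bash
python3 - <<'E'
from h import *
snap('wrist','w9')
move_to([.5647,-.0687,.107],-13.56)
from floor import floor
floor('w9')
E
```

```text
t 8.7 tcp [ 0.5644 -0.0685  0.1082] yaw -13.56 tilt [ 6.e-04  0.e+00 -1.e+00] F [-0.7  0.3 -3.5] open 0.0602 -> tool mm [-0.4 -0.1  1.2] turn -0.0001
w9 floor z 0.1326 slope fwd 0.0002 roll 0.0007 front f 0.4884 back f 0.6434 of seat .6441; w 0.0349 0.0957 mid 0.0653 of .0656; yaw -13.48 underside at back 0.0826
```

Emit:
carry_out([
  [1,[-0.5,0.2,3],0],
  [1,[0,0,4],0],
  [1,[0,0,3],0],
  [1,[0,0,2],0],
  [1,[0,0,0],0],
])

```text
clock: 9.32
tcp_pos: [0.5645, -0.0681, 0.0966]
orientation: [-0.001, 0.118, 0.993, 0.0]
wrist_force: [-4.5, 1.7, 1.4]
opening: 0.0597
```

```bash
python3 - <<'E'
from h import *
snap('wrist','w10'); snap('scene','s10')
move_to([.5647,-.0687,.085],-13.56)
from floor import floor
floor('w10')
p,d,K,T=load('s10')
c2=p[110:220,190:310]; cv2.imwrite('pics/s10c.png',cv2.resize(c2[:,:,::-1],(720,660),interpolation=cv2.INTER_CUBIC))
E
```

```text
t 9.43 tcp [ 0.5644 -0.0681  0.0966] yaw -13.55 tilt [ 1.4e-03  3.0e-04 -1.0e+00] F [-6.1  0.8  1.2] open 0.0599 -> tool mm [-0.4 -0.5 11.6] turn 0.0001
w10 floor z 0.1209 slope fwd 0.0055 roll 0.0008 front f 0.4884 back f 0.6434 of seat .6441; w 0.0358 0.0963 mid 0.0661 of .0656; yaw -13.59 underside at back 0.0715
```

View pics/s10c.png

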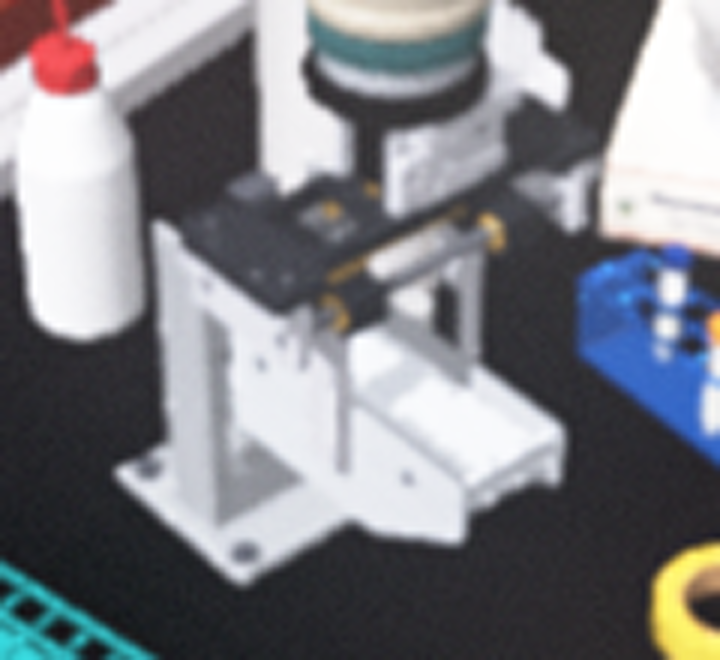

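Emit:
carry_out([
  [1,[0,0,2],0],
  [1,[0,0,2],0],
  [1,[0,0,0],0],
])

```text
clock: 9.8
tcp_pos: [0.5638, -0.068, 0.0929]
orientation: [-0.001, 0.118, 0.993, 0.0]
wrist_force: [-6.6, 3.0, 3.6]
opening: 0.06
```

```bash
python3 - <<'E'
from h import *
move_to([.5647,-.0687,.085],-13.56)
E
```

```text
t 9.8 tcp [ 0.5638 -0.068   0.0929] yaw -13.54 tilt [ 2.4e-03  2.0e-04 -1.0e+00] F [-6.6  3.   3.6] open 0.06 -> tool mm [-1.  -0.5  7.9] turn 0.0003
```

Emit:
carry_out([
  [1,[0,0,2],0],
  [1,[0,0,2],0],
  [1,[0,0,0],0],
])

```text
clock: 10.18
tcp_pos: [0.5638, -0.068, 0.0903]
orientation: [-0.001, 0.118, 0.993, 0.0]
wrist_force: [-9.3, 2.4, 11.1]
opening: 0.0596
```

```bash
python3 - <<'E'
from h import *
snap('wrist','w11')
move_to([.5647,-.0687,.085],-13.56)
from floor import floor
floor('w11')
E
```

```text
t 10.22 tcp [ 0.5638 -0.068   0.0903] yaw -13.54 tilt [ 1.8e-03  2.0e-04 -1.0e+00] F [-8.9  2.3 11. ] open 0.0597 -> tool mm [-1.  -0.5  5.3] turn 0.0003
w11 floor z 0.1136 slope fwd 0.0551 roll -0.0002 front f 0.4858 back f 0.6408 of seat .6441; w 0.0357 0.0963 mid 0.066 of .0656; yaw -13.59 underside at back 0.0694
```

Emit:
carry_out([
  [1,[0,0,-3],0],
  [1,[0,0,-2.5],0],
  [1,[0,0,0],0],
  [-1,[0,0,0],0],
  [-1,[0,0,0],0],
  [-1,[0,0,0],0],
  [-1,[0,0,-40],0],
  [-1,[0,0,-50],0],
  [-1,[0,0,-50],0],
  [-1,[0,0,0],0],
])

```text
clock: 11.48
tcp_pos: [0.5685, -0.0693, 0.239]
orientation: [0.006, 0.118, 0.993, -0.001]
wrist_force: [0.4, 0.2, 0.2]
opening: 0.094
```

```bash
python3 - <<'E'
from h import *
snap('wrist','w12'); snap('scene','s12')
move_to([.6198,-.0820,.16],-13.56)
from floor import floor
p,d,K,T=load('s12')
c2=p[110:220,190:310]; cv2.imwrite('pics/s12c.png',cv2.resize(c2[:,:,::-1],(720,660),interpolation=cv2.INTER_CUBIC))
E
```

```text
t 11.57 tcp [ 0.5656 -0.0687  0.2343] yaw -13.57 tilt [-1.8e-03  1.0e-04 -1.0e+00] F [ 0.2  0.1 -0.8] open 0.0937 -> tool mm [-55.7  -0.3  74.4] turn -0.0002
```

View pics/s12c.png

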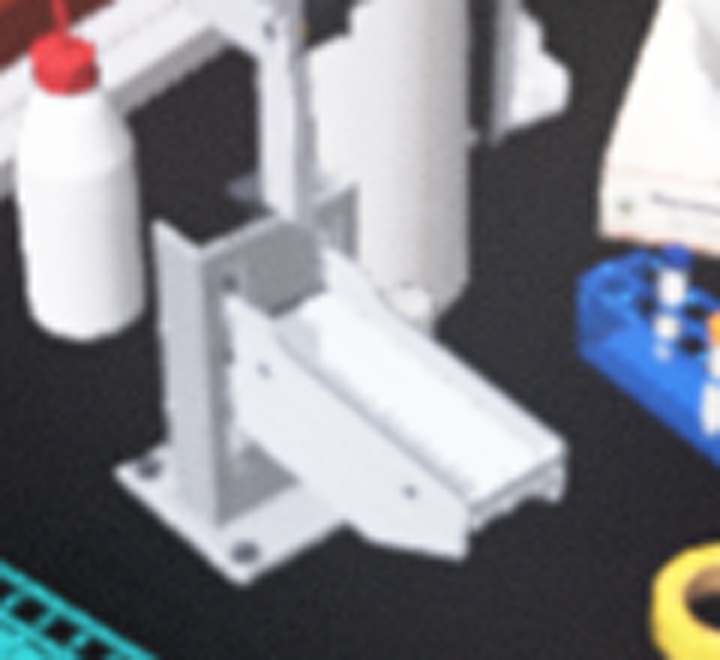

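View pics/w12.png

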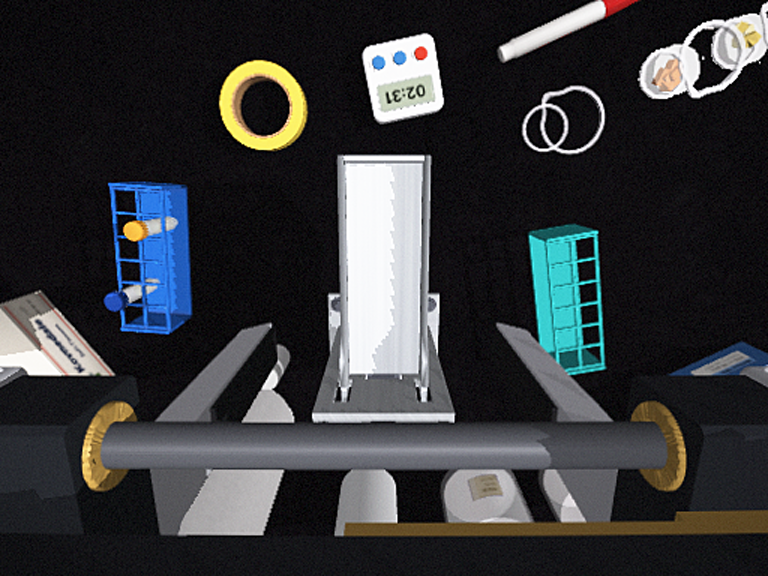

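```bash
python3 - <<'E'
from h import *
p,d,K,T=load('w12'); X=cloud(d,K,T).reshape(-1,3); z=X[:,2]
U=np.tile(np.arange(512),384)*1.5; V=np.repeat(np.arange(384),512)*1.5
a=np.deg2rad(-13.56); e1=np.array([np.cos(a),np.sin(a)]);e2=np.array([-e1[1],e1[0]])
m=(U>352)&(U<415)&(V>170)&(V<370)
P=X[m]; f=P[:,:2]@e1
A=np.c_[f-.644,np.ones(len(f))]; s=np.linalg.lstsq(A,P[:,2],rcond=None)[0]; print('slope',s[0],'floor z at plate',s[1], (A@s-P[:,2]).std())
E
```

```text
slope 0.002253319607572968 floor z at plate 0.11742611566062082 0.01851336764048175
```

Emit:
carry_out([
  [1,[-20,0,0],0],
  [1,[-20,0,0],0],
  [1,[-17,0,0],0],
  [1,[0,0,0],0],
  [1,[0,0,30],0],
  [1,[0,0,30],0],
  [1,[0,0,20],0],
  [1,[0,0,15],0],
  [1,[0,0,0],0],
])

```text
clock: 12.7
tcp_pos: [0.6192, -0.0815, 0.1374]
orientation: [-0.002, 0.118, 0.993, 0.0]
wrist_force: [0.1, 0.3, -0.9]
opening: 0.0073
```

```bash
python3 - <<'E'
from h import *
move_to([.6221,-.0825,.12],-13.56)
snap('wrist','w13')
E
```

```text
t 12.7 tcp [ 0.6192 -0.0815  0.1374] yaw -13.56 tilt [ 3.4e-03  1.0e-04 -1.0e+00] F [ 0.1  0.3 -0.9] open 0.0073 -> tool mm [-3.1 -0.3 17.4] turn -0.0001
```

View pics/w13.png

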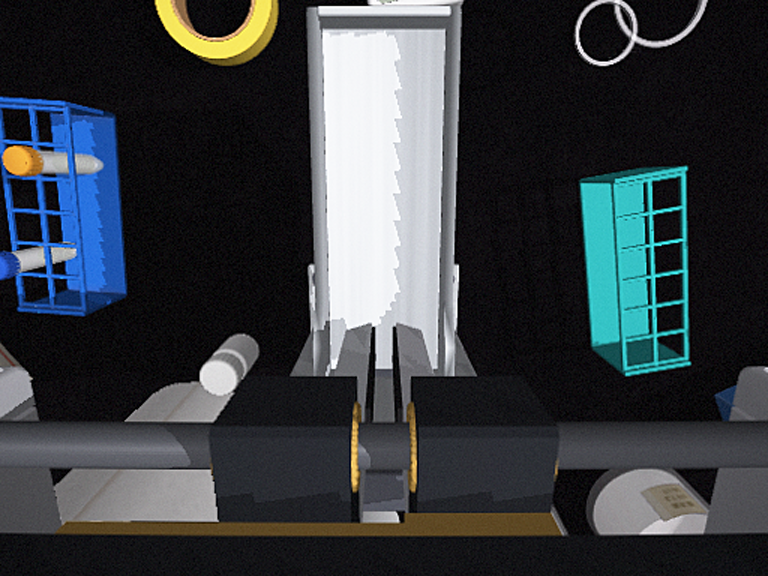

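Emit:
carry_out([
  [1,[-2,0,7],0],
  [1,[0,0,6],0],
  [1,[0,0,3],0],
  [1,[0,0,2],0],
  [1,[0,0,2],0],
  [1,[0,0,2],0],
  [1,[0,0,0],0],
])

```text
clock: 13.62
tcp_pos: [0.6227, -0.0824, 0.1192]
orientation: [0.001, 0.118, 0.993, -0.0]
wrist_force: [-2.4, 0.7, 9.9]
opening: 0.0002
```

```bash
python3 - <<'E'
from h import *
move_to([.6221,-.0825,.11],-13.56)
E
```

```text
t 13.62 tcp [ 0.6227 -0.0824  0.1192] yaw -13.56 tilt [-0.0015 -0.     -1.    ] F [-2.4  0.7  9.9] open 0.0002 -> tool mm [ 0.6 -0.3  9.2] turn -0.0
```

Emit:
carry_out([
  [1,[0,0,2],0],
  [1,[0,0,2],0],
  [1,[0,0,0],0],
])

```text
clock: 14.0
tcp_pos: [0.6228, -0.0823, 0.1171]
orientation: [0.001, 0.118, 0.993, -0.0]
wrist_force: [-5.8, 0.9, 18.4]
opening: 0.0004
```

```bash
python3 - <<'E'
from h import *
move_to([.6221,-.0825,.11],-13.56)
E
```

```text
t 14.0 tcp [ 0.6228 -0.0823  0.1171] yaw -13.55 tilt [-0.0029 -0.     -1.    ] F [-5.8  0.9 18.4] open 0.0004 -> tool mm [ 0.7 -0.3  7.1] turn 0.0001
```

Emit:
carry_out([
  [1,[0,0,2],0],
  [1,[0,0,0],0],
])

```text
clock: 14.25
tcp_pos: [0.6235, -0.0825, 0.1126]
orientation: [0.002, 0.118, 0.993, -0.0]
wrist_force: [-0.8, -0.3, 6.9]
opening: 0.0006
```

```bash
python3 - <<'E'
from h import *
move_to([.6221,-.0825,.11],-13.56)
E
```

```text
t 14.25 tcp [ 0.6235 -0.0825  0.1126] yaw -13.56 tilt [-3.4e-03  1.0e-04 -1.0e+00] F [-0.8 -0.3  6.9] open 0.0006 -> tool mm [ 1.3 -0.3  2.6] turn -0.0001
```

Emit:
carry_out([
  [1,[0.5,0,2],0],
  [1,[0,0,2],0],
  [1,[0,0,1],0],
  [1,[0,0,0],0],
])

```text
clock: 14.75
tcp_pos: [0.6232, -0.0825, 0.1092]
orientation: [0.002, 0.118, 0.993, -0.0]
wrist_force: [-3.8, 0.9, 16.5]
opening: 0.0007
```

```bash
python3 - <<'E'
from h import *
move_to([.6221,-.0825,.11],-13.56)
E
```

```text
t 14.75 tcp [ 0.6232 -0.0825  0.1092] yaw -13.56 tilt [-0.0038  0.     -1.    ] F [-3.8  0.9 16.5] open 0.0007 -> tool mm [ 1.1 -0.3 -0.8] turn -0.0
```

Emit:
carry_out([
  [1,[0,0,-10],0],
  [1,[0,0,-30],0],
  [1,[0,0,-40],0],
  [-1,[0,0,-50],0],
  [-1,[0,0,-40],0],
  [-1,[0,0,0],0],
  [-1,[0,0,0],0],
])

```text
clock: 15.62
tcp_pos: [0.6215, -0.0821, 0.2743]
orientation: [-0.001, 0.118, 0.993, 0.0]
wrist_force: [0.3, -1.0, -1.0]
opening: 0.0367
```

```bash
cat > chk.py <<'E'
from h import *
def chk(tag):
    p,d,K,T=load(tag); X=cloud(d,K,T).reshape(-1,3); z=X[:,2]
    a=np.deg2rad(-13.56); e1=np.array([np.cos(a),np.sin(a)]);e2=np.array([-e1[1],e1[0]])
    f=X[:,:2]@e1-.6441; w=X[:,:2]@e2-.0656
    for lo,hi in((-.15,-.11),(-.11,-.07),(-.07,-.03),(-.03,-.008)):
        k=(f>lo)&(f<hi)&(abs(w)<.02)&(z>.09)&(z<.135); print(tag,lo,hi,k.sum(),np.percentile(z[k],[5,50,95]).round(4) if k.sum() else '')
    k=(f>-.008)&(f<-.0015)&(abs(w)<.014)&(z>.105)&(z<.13); print('nose pts',k.sum(),np.percentile(f[k],[0,5,50]).round(4) if k.sum() else '', np.percentile(z[k],[5,50,95]).round(4) if k.sum() else '')
    k=(abs(f+.05)<.08)&(abs(w)<.033)&(z>.1)&(z<.14)
    k2=k&(abs(w)>.025)
    print('side tops w',np.percentile(w[k2],[1,99]).round(4),'z',np.percentile(z[k2],[50,95]).round(4))
E
python3 - <<'E'
from h import *
move_to([.6221,-.0825,.11],-13.56)
p,d,K,T=snap('wrist','w14'); snap('scene','s14')
from chk import chk
chk('w14'); chk('s14')
p,d,K,T=load('s14')
c2=p[110:220,190:310]; cv2.imwrite('pics/s14c.png',cv2.resize(c2[:,:,::-1],(720,660),interpolation=cv2.INTER_CUBIC))
E
```

```text
t 15.62 tcp [ 0.6215 -0.0821  0.2743] yaw -13.57 tilt [ 2.5e-03  1.0e-04 -1.0e+00] F [ 0.3 -1.  -1. ] open 0.0367 -> tool mm [ -1.1  -0.2 164.3] turn -0.0001
w14 -0.15 -0.11 1288 [0.102  0.1036 0.1051]
w14 -0.11 -0.07 1208 [0.1038 0.1053 0.1068]
w14 -0.07 -0.03 1142 [0.1058 0.1072 0.1086]
w14 -0.03 -0.008 592 [0.1073 0.1086 0.1099]
nose pts 154 [-0.0079 -0.0076 -0.0047] [0.1084 0.112  0.1168]
side tops w [-0.0319  0.0304] z [0.1205 0.1337]
s14 -0.15 -0.11 121 [0.1025 0.1044 0.1067]
s14 -0.11 -0.07 129 [0.1036 0.1057 0.108 ]
s14 -0.07 -0.03 125 [0.1057 0.1075 0.1099]
s14 -0.03 -0.008 65 [0.1073 0.1092 0.1117]
nose pts 35 [-0.0074 -0.007  -0.0029] [0.1097 0.1162 0.128 ]
side tops w [-0.031   0.0313] z [0.1163 0.1319]
```

View pics/s14c.png

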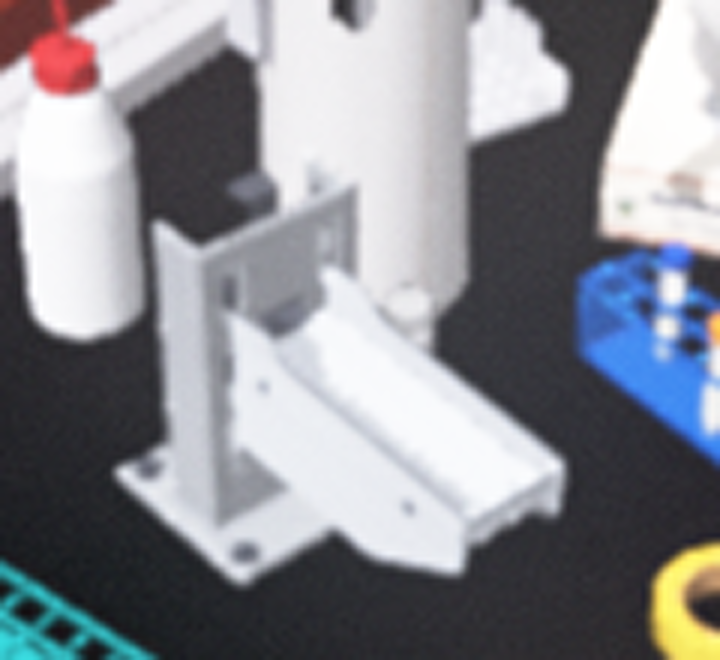

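View pics/w14.png

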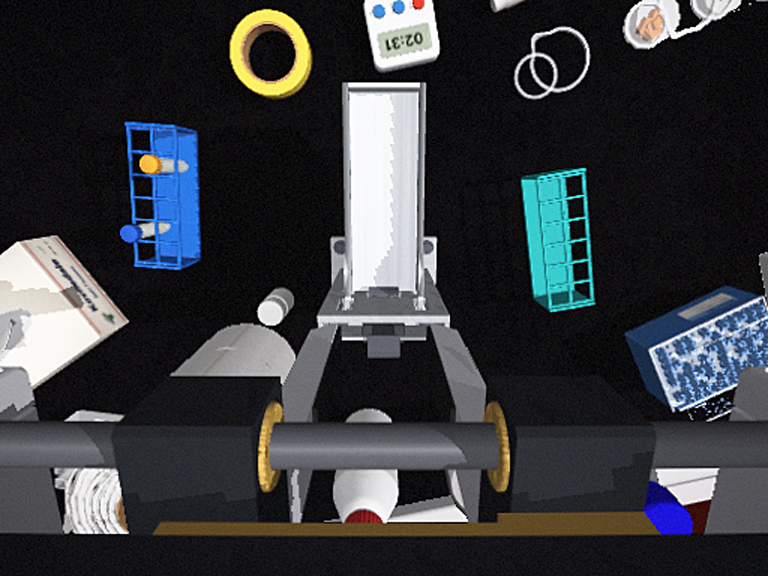

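```bash
python3 - <<'E'
from h import *
p,d,K,T=load('w14'); C=cloud(d,K,T)
a=np.deg2rad(-13.56); e1=np.array([np.cos(a),np.sin(a)]);e2=np.array([-e1[1],e1[0]])
f=(C[...,:2]@e1-.6441)*1000; w=(C[...,:2]@e2-.0656)*1000; z=C[...,2]*1000
for v in range(186,206):
    u=256; print(v,p[v,u],f[v,u].round(1),w[v,u].round(1),z[v,u].round(1))
c=p[40:240,60:420]; cv2.imwrite('pics/w14c.png',cv2.resize(p[160:240,200:310][:,:,::-1],(770,560),interpolation=cv2.INTER_CUBIC))
E
```

```text
186 [211 212 221] -11.4 1.0 109.7
187 [209 213 219] -9.9 1.0 108.7
188 [211 215 219] -8.9 1.0 109.8
189 [219 221 229] -7.4 1.0 108.6
190 [207 211 217] -6.1 1.0 108.7
191 [ 92  94 100] -5.1 1.0 109.4
192 [59 59 68] -4.8 1.0 113.2
193 [56 58 69] -3.8 1.0 114.2
194 [73 73 84] -2.9 1.0 115.5
195 [105 105 116] -1.9 1.0 116.6
196 [108 110 124] -1.4 1.0 119.4
197 [102 109 120] 0.1 1.0 118.5
198 [86 92 95] -0.3 1.0 124.2
199 [98 96 99] -0.5 1.0 129.5
200 [95 93 99] -0.3 0.9 132.8
201 [94 96 99] -0.5 0.9 137.7
202 [ 96  98 101] -0.1 0.9 140.6
203 [93 95 98] -0.1 0.9 144.4
204 [94 95 99] -0.3 0.9 149.1
205 [95 97 97] -0.2 0.9 152.7
```

View pics/w14c.png

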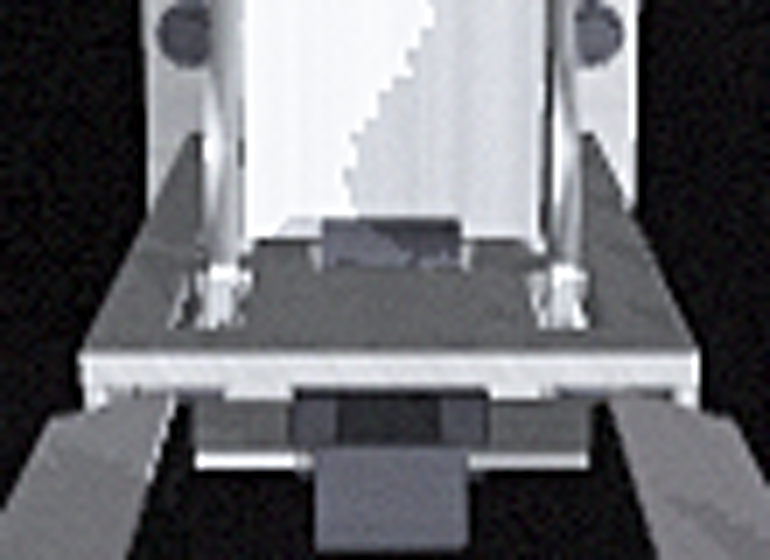

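```bash
python3 - <<'E'
from h import *
Cs=[]
for tag,(u0,u1,v0,v1) in dict(w12=(95,200,170,345),w14=(110,215,110,285),w3=(70,170,80,235)).items():
    p,d,K,T=load(tag); X=cloud(d,K,T).reshape(-1,3); z=X[:,2]; Cs.append(X)
    hsv=cv2.cvtColor(p,cv2.COLOR_RGB2HSV).reshape(-1,3)
    U=np.tile(np.arange(512),384)*1.5; V=np.repeat(np.arange(384),512)*1.5
    k=(U>u0)&(U<u1)&(V>v0)&(V<v1)&(hsv[:,0]>100)&(hsv[:,0]<128)&(hsv[:,1]>120)&(z>.035)&(z<.054)
    Q=X[k][:,:2]*1000; r=cv2.minAreaRect(Q.astype(np.float32)); print(tag,k.sum(),np.round(r[0],1),np.round(r[1],1),r[2]-90,np.percentile(z[k],[50,95,99]))
C=np.vstack(Cs); o=np.array([.521,-.274]); a=np.deg2rad(-17.6); e1=np.array([np.cos(a),np.sin(a)]); e2=np.array([-e1[1],e1[0]])
A=(C[:,:2]-o)@e1; B=(C[:,:2]-o)@e2; z=C[:,2]
for b0,b1 in((.028,.066),(-.066,-.028)):
    k=(abs(A)<.014)&(B>b0)&(B<b1)&(z<.2); print('finger',k.sum(),np.percentile(z[k],[50,98,100]))
k=(abs(A)<.06)&(abs(B)<.1)&(z<.25); print('body',np.percentile(z[k],[99,100]))
move_to([.521,-.274,.2],-17.6)
E
```

```text
w12 1394 [ 521.1 -273.8] [ 46.1 130.6] -17.76982879638672 [0.04723283 0.0495202  0.05036494]
w14 1213 [ 521.  -273.7] [ 45.9 130.7] -17.919105529785156 [0.04719047 0.04944258 0.05029377]
w3 1051 [ 521.1 -274.1] [ 46.5 130.3] -17.621177673339844 [0.04709798 0.04926405 0.05051532]
finger 1344 [-0.00064316  0.0010908   0.00219862]
finger 1027 [-0.0007245   0.0009646   0.00224643]
body [0.07480959 0.07708321]
t 15.72 tcp [ 0.6212 -0.082   0.2736] yaw -13.57 tilt [ 4.2e-03  1.0e-04 -1.0e+00] F [-0.4 -0.7 -0.8] open 0.045 -> tool mm [  52.  -210.1   73.8] turn 0.0703
```

Emit:
carry_out([
  [-1,[30,-10,0],0],
  [-1,[22,-40,0],0],
  [-1,[0,-55,10],0],
  [-1,[0,-55,20],0],
  [-1,[0,-50,30],0],
  [-1,[0,0,14],0.074],
  [-1,[0,0,0],0],
  [-1,[0,0,0],0],
])

```text
clock: 16.73
tcp_pos: [0.5224, -0.2738, 0.2018]
orientation: [-0.0, 0.154, 0.988, 0.0]
wrist_force: [0.4, 0.1, 0.5]
opening: 0.0939
```

```bash
python3 - <<'E'
from h import *
move_to([.521,-.2738,.024],-17.8)
snap('wrist','w15')
E
```

```text
t 16.73 tcp [ 0.5224 -0.2738  0.2018] yaw -17.72 tilt [ 5.e-04  4.e-04 -1.e+00] F [0.4 0.1 0.5] open 0.0939 -> tool mm [  1.3  -0.5 177.8] turn 0.0014
```

View pics/w15.png

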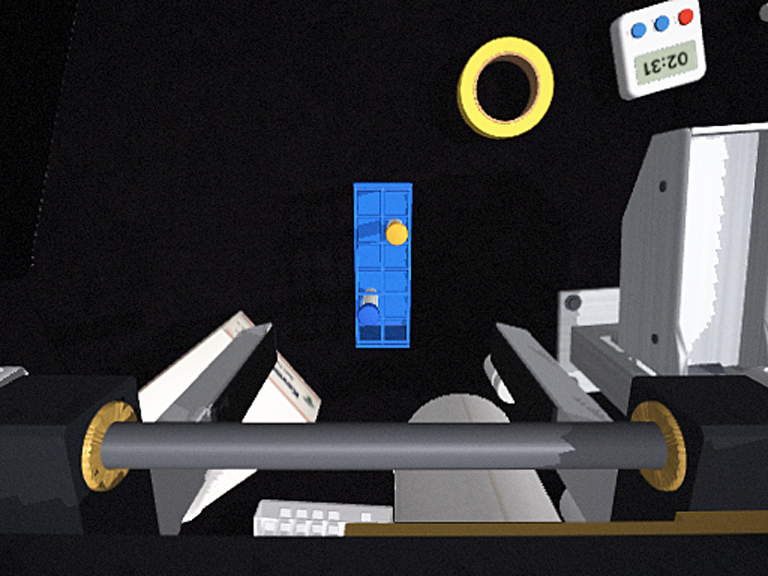

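Emit:
carry_out([
  [-1,[1.3,-0.3,45],0.001],
  [-1,[0,0,50],0],
  [-1,[0,0,45],0],
  [-1,[0,0,25],0],
  [-1,[0,0,11],0],
  [-1,[0,0,0],0],
  [-1,[0,0,0],0],
])

```text
clock: 17.65
tcp_pos: [0.5221, -0.2746, 0.0273]
orientation: [0.001, 0.155, 0.988, -0.001]
wrist_force: [-1.2, -0.1, 0.4]
opening: 0.094
```

```bash
python3 - <<'E'
from h import *
move_to([.521,-.2738,.024],-17.8)
E
```

```text
t 17.65 tcp [ 0.5221 -0.2746  0.0273] yaw -17.83 tilt [-2.7e-03 -8.0e-04 -1.0e+00] F [-1.2 -0.1  0.4] open 0.094 -> tool mm [1.3 0.4 3.3] turn -0.0006
```

Emit:
carry_out([
  [-1,[0.5,0.4,2],0],
  [1,[0,0,0],0],
  [1,[0,0,0],0],
  [1,[0,0,0],0],
  [1,[0,0,0],0],
  [1,[0,0,0],0],
  [1,[0,0,0],0],
])

```text
clock: 18.52
tcp_pos: [0.5206, -0.2736, 0.0238]
orientation: [0.0, 0.155, 0.988, 0.0]
wrist_force: [-0.2, -0.3, -0.0]
opening: 0.0431
```

```bash
python3 - <<'E'
from h import *
move_to([.521,-.2738,.024],-17.8)
snap('wrist','w16')
E
```

```text
t 18.52 tcp [ 0.5206 -0.2736  0.0238] yaw -17.86 tilt [-0.  0. -1.] F [-0.2 -0.3 -0. ] open 0.0431 -> tool mm [-0.4 -0.1 -0.2] turn -0.0011
```

View pics/w16.png

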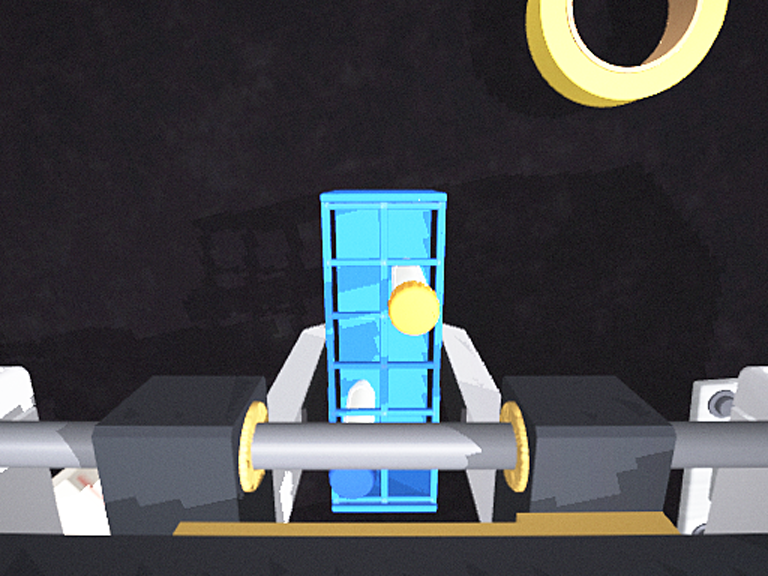

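Emit:
carry_out([
  [1,[0,0,-10],0],
  [1,[0,0,-25],0],
  [1,[0,0,-40],0],
  [1,[0,0,-40],0],
  [1,[0,0,-40],0],
  [1,[0,0,-25],0],
  [1,[0,0,-10],0],
  [1,[0,0,0],0],
])

```text
clock: 19.58
tcp_pos: [0.5206, -0.2735, 0.2141]
orientation: [0.0, 0.155, 0.988, -0.0]
wrist_force: [-0.3, 0.2, -1.3]
opening: 0.0429
```

```bash
python3 - <<'E'
from h import *
move_to([.5653,-.0689,.20],-13.56)
snap('wrist','w17')
E
```

```text
t 19.57 tcp [ 0.5206 -0.2735  0.2141] yaw -17.86 tilt [-6.e-04 -1.e-04 -1.e+00] F [-0.3  0.2 -1.3] open 0.0429 -> tool mm [ 20.2 208.5  14.1] turn -0.0751
```

View pics/w17.png

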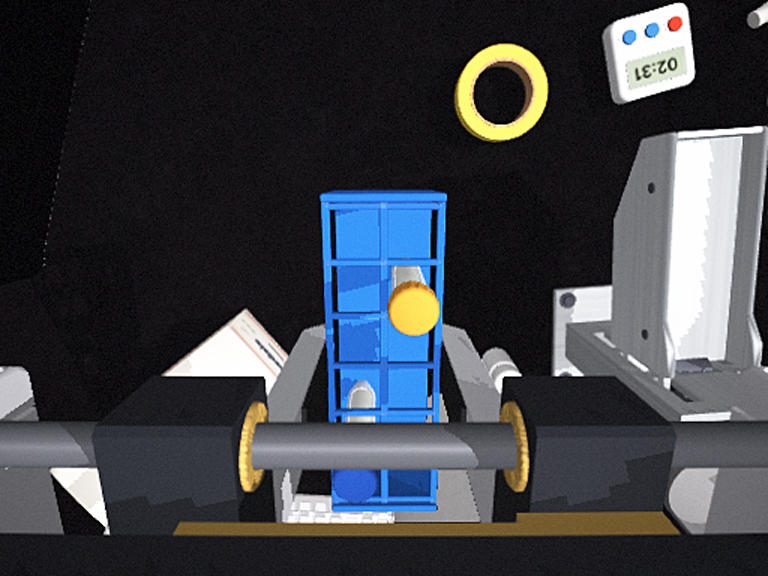

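Emit:
carry_out([
  [1,[8,10,0],-0.02],
  [1,[12,25,0],-0.02],
  [1,[0,35,0],-0.02],
  [1,[0,40,0],-0.015],
  [1,[0,40,0],0],
  [1,[0,30,0],0],
  [1,[0,15,0],0],
  [1,[0,5,0],0],
  [1,[0,0,0],0],
])

```text
clock: 20.75
tcp_pos: [0.552, -0.0744, 0.2138]
orientation: [-0.0, 0.118, 0.993, -0.0]
wrist_force: [0.8, -0.4, -1.0]
opening: 0.0437
```

```bash
python3 - <<'E'
from h import *
move_to([.5653,-.0689,.145],-13.56)
E
```

```text
t 20.75 tcp [ 0.552  -0.0744  0.2138] yaw -13.55 tilt [ 2.e-04 -5.e-04 -1.e+00] F [ 0.8 -0.4 -1. ] open 0.0437 -> tool mm [-11.7   8.5  68.8] turn 0.0002
```

Emit:
carry_out([
  [1,[-6,4,10],0],
  [1,[-5.7,4.5,15],0],
  [1,[0,0,12],0],
  [1,[0,0,3],0],
  [1,[0,0,0],0],
])

```text
clock: 21.38
tcp_pos: [0.5654, -0.0688, 0.1735]
orientation: [-0.0, 0.118, 0.993, 0.0]
wrist_force: [0.7, 0.3, -1.0]
opening: 0.0432
```

```bash
python3 - <<'E'
from h import *
move_to([.5653,-.0689,.145],-13.56)
p,d,K,T=snap('wrist','w18'); snap('scene','s18')
X=cloud(d,K,T).reshape(-1,3); z=X[:,2]
hsv=cv2.cvtColor(p,cv2.COLOR_RGB2HSV).reshape(-1,3)
a=np.deg2rad(-13.56); e1=np.array([np.cos(a),np.sin(a)]);e2=np.array([-e1[1],e1[0]])
f=X[:,:2]@e1-.6441; w=X[:,:2]@e2-.0656; V=np.repeat(np.arange(384),512)*1.5
b=(hsv[:,0]>95)&(hsv[:,0]<128)&(hsv[:,1]>120)
k=b&(abs(w)<.06)&(z>.16)&(z<.24)&(V<330); print('rack w',np.percentile(w[k],[.5,99.5]).round(4),'f',np.percentile(f[k],[0,.5]).round(4),'z',np.percentile(z[k],[50,99]).round(4))
k=~b&(z>.105)&(z<.128)&(abs(w)<.04)&(abs(w)>.02)&(f<-.08)&(f>-.16); print('sides w',np.percentile(w[k],[.5,99.5]).round(4),'front f',np.percentile(f[k],[.5]).round(4))
c2=load('s18')[0][110:220,190:310]; cv2.imwrite('pics/s18c.png',cv2.resize(c2[:,:,::-1],(720,660),interpolation=cv2.INTER_CUBIC))
E
```

```text
t 21.38 tcp [ 0.5654 -0.0688  0.1735] yaw -13.58 tilt [ 8.e-04  0.e+00 -1.e+00] F [ 0.7  0.3 -1. ] open 0.0432 -> tool mm [ 0.1 -0.1 28.5] turn -0.0003
rack w [-0.0219  0.0218] f [-0.1431 -0.1431] z [0.1972 0.2001]
sides w [-0.0293  0.0304] front f [-0.1576]
```

View pics/w18.png

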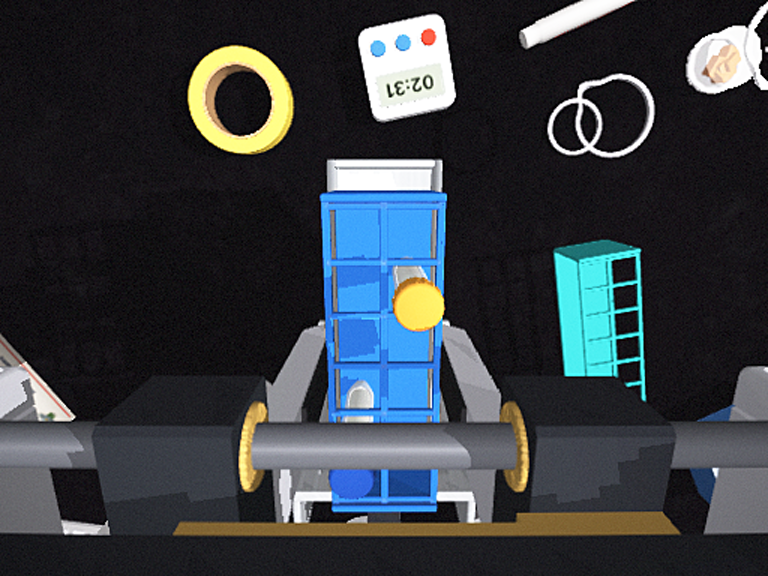

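View pics/s18c.png

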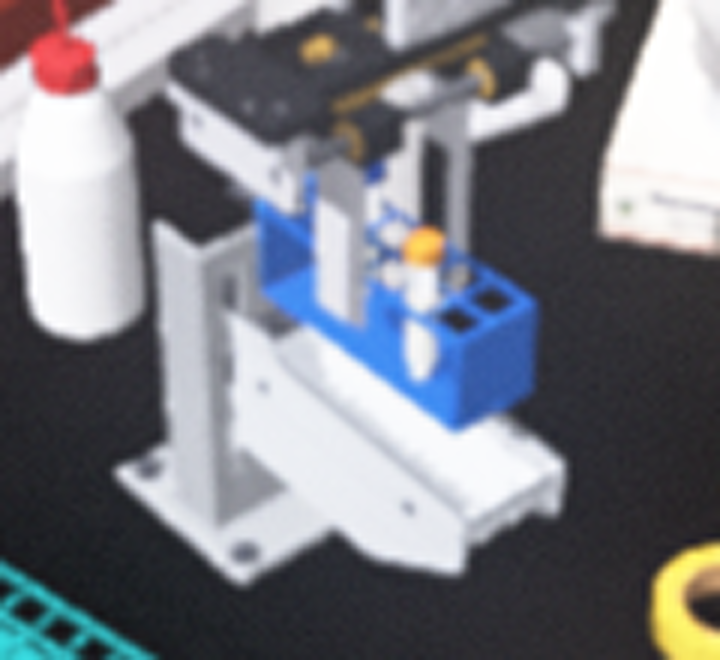

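Emit:
carry_out([
  [1,[1,0.5,8],0],
  [1,[0,0,12],0],
  [1,[0,0,8],0],
  [1,[0,0,5],0],
  [1,[0,0,3],0],
  [1,[0,0,1.5],0],
  [1,[0,0,0],0],
])

```text
clock: 22.35
tcp_pos: [0.5649, -0.0681, 0.1365]
orientation: [0.0, 0.118, 0.993, 0.0]
wrist_force: [0.7, 0.4, -0.9]
opening: 0.0429
```

```bash
python3 - <<'E'
from h import *
move_to([.5644,-.0687,.133],-13.56)
E
```

```text
t 22.35 tcp [ 0.5649 -0.0681  0.1365] yaw -13.57 tilt [-3.e-04  1.e-04 -1.e+00] F [ 0.7  0.4 -0.9] open 0.0429 -> tool mm [ 0.3 -0.7  3.5] turn -0.0001
```

Emit:
carry_out([
  [1,[0,0,2],0],
  [1,[0,0,1],0],
  [1,[0,0,0],0],
])

```text
clock: 22.72
tcp_pos: [0.5647, -0.068, 0.1333]
orientation: [-0.0, 0.118, 0.993, 0.0]
wrist_force: [0.2, 0.8, -1.1]
opening: 0.0431
```

```bash
python3 - <<'E'
from h import *
move_to([.5644,-.0687,.133],-13.56)
E
```

```text
t 22.73 tcp [ 0.5647 -0.068   0.1333] yaw -13.57 tilt [ 1.e-04  1.e-04 -1.e+00] F [ 0.2  0.8 -1.1] open 0.0431 -> tool mm [ 0.1 -0.8  0.3] turn -0.0001
```

Emit:
carry_out([
  [1,[0,0,1],0],
  [1,[0,0,1],0],
  [1,[0,0,0],0],
])

```text
clock: 23.1
tcp_pos: [0.5647, -0.068, 0.1315]
orientation: [-0.0, 0.118, 0.993, 0.0]
wrist_force: [-0.8, 0.1, 0.2]
opening: 0.043
```

```bash
python3 - <<'E'
from h import *
move_to([.5644,-.0687,.133],-13.56)
E
```

```text
t 23.1 tcp [ 0.5647 -0.068   0.1315] yaw -13.57 tilt [ 1.e-04  1.e-04 -1.e+00] F [-0.8  0.1  0.2] open 0.043 -> tool mm [ 0.1 -0.8 -1.5] turn -0.0001
```

Emit:
carry_out([
  [1,[0,0,1.3],0],
  [1,[0,0,0],0],
  [0.02,[0,0,0],0],
  [-0.1,[0,0,0],0],
  [-0.4,[0,0,0],0],
  [-0.5,[0,0,0],0],
  [-0.5,[0,0,0],0],
])

```text
clock: 23.98
tcp_pos: [0.5648, -0.068, 0.1301]
orientation: [0.0, 0.118, 0.993, 0.0]
wrist_force: [-0.0, -1.2, 0.3]
opening: 0.0704
```

```bash
python3 - <<'E'
from h import *
move_to([.5644,-.0687,.133],-13.56)
p,d,K,T=snap('wrist','w19')
E
```

```text
t 23.98 tcp [ 0.5648 -0.068   0.1301] yaw -13.56 tilt [-1.e-04  1.e-04 -1.e+00] F [-0.  -1.2  0.3] open 0.0704 -> tool mm [ 0.2 -0.8 -2.9] turn -0.0001
```

View pics/w19.png

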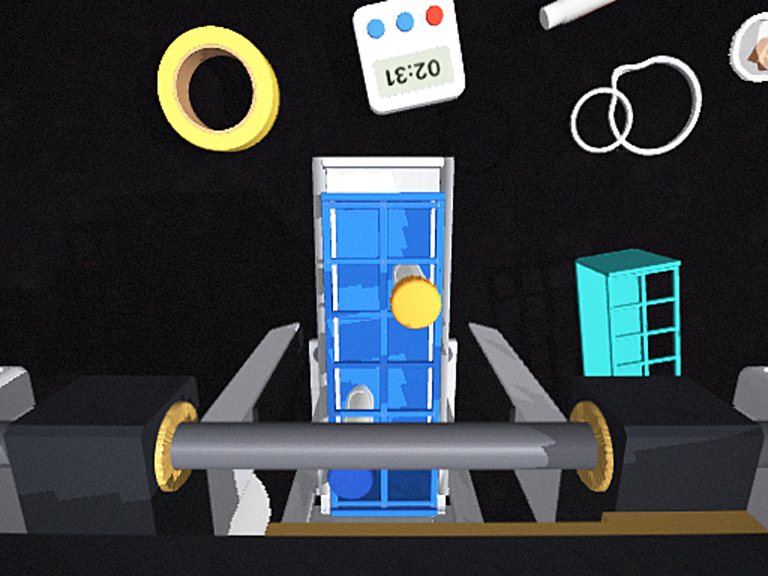

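Released; the rack sits between the side plates. Withdrawing straight up and checking.

Emit:
carry_out([
  [-0.5,[0,0,-10],0],
  [-0.5,[0,0,-30],0],
  [-0.5,[0,0,-40],0],
  [-1,[0,0,-50],0],
  [-1,[0,0,-30],0],
  [-1,[-30,0,0],0],
  [-1,[-40,0,0],0],
  [-1,[0,0,0],0],
  [-1,[0,0,0],0],
])

```text
clock: 25.15
tcp_pos: [0.6322, -0.0842, 0.2902]
orientation: [-0.001, 0.118, 0.993, 0.0]
wrist_force: [-0.2, -0.3, 0.5]
opening: 0.0942
```

```bash
python3 - <<'E'
from h import *
p,d,K,T=snap('wrist','w20'); snap('scene','s20')
move_to([.5644,-.0687,.133],-13.56)
X=cloud(d,K,T).reshape(-1,3); z=X[:,2]
hsv=cv2.cvtColor(p,cv2.COLOR_RGB2HSV).reshape(-1,3)
a=np.deg2rad(-13.56); e1=np.array([np.cos(a),np.sin(a)]);e2=np.array([-e1[1],e1[0]])
f=X[:,:2]@e1-.6441; w=X[:,:2]@e2-.0656
b=(hsv[:,0]>95)&(hsv[:,0]<128)&(hsv[:,1]>120)
k=b&(abs(w)<.03)&(f>-.17)&(f<.01)&(z>.145)&(z<.166); print('rack w',np.percentile(w[k],[.5,99.5]),'f',np.percentile(f[k],[.5,99.5]))
A=np.c_[f[k]+.078,np.ones(k.sum())]; print('rails slope,z',np.linalg.lstsq(A,z[k],rcond=None)[0])
for nm,lo,hi in(('front',-.145,-.13),('mid',-.09,-.07),('back',-.03,-.012)):
    q=k&(f>lo)&(f<hi); print(nm,np.percentile(z[q],[50,95]))
q=(abs(w)<.026)&(f>-.16)&(f<-.145)&(z<.13)&(z>.09); print('floor front z',np.percentile(z[q],[5,50,95]))
k=(abs(w)<.025)&(z>.168)&(z<.2)&(f<-.01)&(f>-.15)
for c in(k&(f<-.08),k&(f>=-.08)): print('tube cap',X[c].mean(0),np.percentile(z[c],[50,98]),w[c].min(),w[c].max(),f[c].min(),f[c].max())
c=load('s20')[0]; cv2.imwrite('pics/s20c.png',cv2.resize(c[110:220,190:310][:,:,::-1],(720,660)[::1],interpolation=cv2.INTER_CUBIC)[:600])
E
```

```text
t 25.25 tcp [ 0.6319 -0.0841  0.2906] yaw -13.56 tilt [ 2.e-04  1.e-04 -1.e+00] F [-0.2  0.2  0.1] open 0.0939 -> tool mm [ 69.2  -0.9 157.6] turn 0.0
rack w [-0.02128437  0.02240009] f [-0.14368207 -0.01443735]
rails slope,z [0.04514493 0.15394642]
front [0.15146811 0.15348906]
mid [0.15371286 0.15484626]
back [0.15678518 0.15937946]
floor front z [0.10723214 0.11614763 0.11807663]
tube cap [ 0.53732243 -0.05116917  0.17929322] [0.17953384 0.18120987] 0.0031349361414796245 0.01831027440087378 -0.11761530016976862 -0.1022528363885764
tube cap [ 0.59044918 -0.08553082  0.18230273] [0.18239966 0.18403751] -0.018487684167774195 -0.002657358305705876 -0.057306876943409524 -0.04260883946572713
```

View pics/s20c.png

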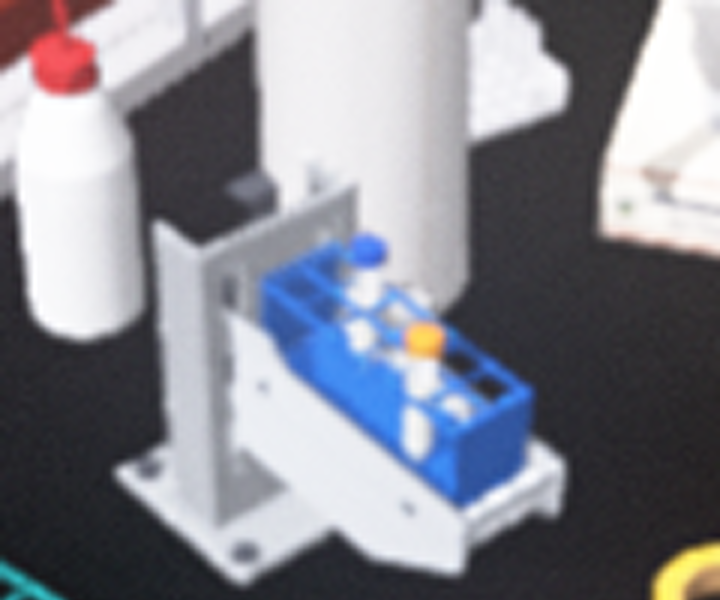

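View pics/w20.png

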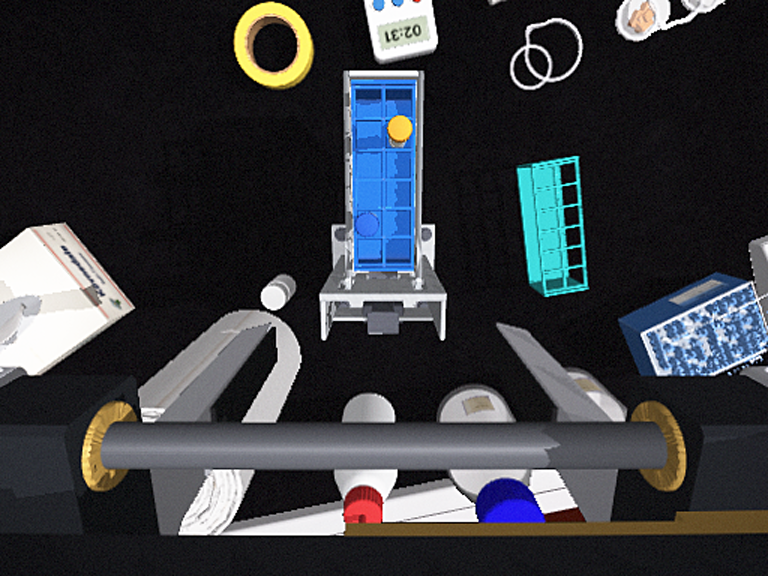

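```bash
python3 - <<'E'
from h import *
p,d,K,T=load('w20'); C=cloud(d,K,T)
a=np.deg2rad(-13.56); e1=np.array([np.cos(a),np.sin(a)]);e2=np.array([-e1[1],e1[0]])
f=(C[...,:2]@e1-.6441)*1000; w=(C[...,:2]@e2-.0656)*1000; z=C[...,2]*1000
k=(f>-10)&(f<-1)&(abs(w)<11)&(z>100)&(z<125); print('nose',k.sum(),np.c_[f[k],w[k],z[k]][::6].round(1).tolist()[:20])
print(robot.close_job(), robot.read_state()['clock'])
E
```

```text
nose 60 [[-3.8, -9.8, 113.3], [-4.3, -2.3, 115.7], [-3.8, 5.2, 113.2], [-3.0, -9.7, 115.4], [-2.9, -2.3, 114.8], [-2.9, 5.2, 115.0], [-1.9, -9.7, 116.1], [-2.2, -2.3, 117.4], [-1.9, 5.2, 116.1], [-1.1, -3.5, 118.3]]
the job is handed in; nothing more can be done
the job is handed in; nothing more can be done
```

The job is handed in at about 25 s. The cradle hangs on the post with the catch snapped out over its floor. The blue rack stands in the cradle with both tubes upright.

- **Cradle:** I gripped it across its sides, put the four hooks through the upper two rows of slots, and lowered it onto the catch. Pushing down with the grip only tilted the cradle. So I levelled it, let go, and pressed the floor near the plate with the closed fingers. The catch gave at a wrist reading of about 18 N, and I then pressed the cradle down to home.
- **Rack:** I lifted the blue rack, not the turquoise one, set it lengthwise on the cradle's floor and released it.

**Last checks, from the wrist camera's depth:**
- The nose stands out of the plate, measured at roughly 113–118 mm over the bench, against 111–119 mm nominal when out. Before the rack went in it read 5 mm out.
- The floor at the plate measured about 109.4 mm, where home is 110 mm.
- The rack is about 4 mm clear of each side plate and about 9 mm clear of the nose. Its slope (0.045) matches the floor's (about 0.043, measured before the rack went in), so it sits flat.
- The vial and the other bystanders in view look unmoved. I judged that by eye and did not measure them.

**One thing short of ideal:** the hung cradle slopes down about 2.5° towards the front. I put this down to the play between the hooks and the plate, but did not test that.

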